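# Crisscross the feeder drive cover down

## Robot

A 7-joint arm with a two-finger parallel gripper is mounted at the origin on the work surface. World frame = base frame: x ahead of the robot, y to its left, z up, the work surface at z = 0. Lengths are in m, angles in rad, forces in N, time in s.
With the tool pointing down it reaches from about 0.425 to 0.925 m from the base axis. Payload 6.8 kg.
Tool frame: the origin (TCP) lies on the centre line of the jaws, within the pads' length; the fingertips stand bot.finger_overhang ahead of it and the grasp point (between the pads) lies 3 mm ahead of it (bot.finger_overhang is the distance from the TCP to the fingertips, in m); z points along the fingers, y is the direction in which the jaws open and shut (so a half turn about z gives the same grasp; the last joint's range is limited). The gripper opens to 85 mm and grips with 20 to 120 N. Pads are 22 mm wide; open, the fingers measure 114 mm over their backs; the gripper's body (76 mm by 85 mm) begins 54 mm behind the grasp point. The pads swing forward as they close: fully open they stand 13 mm farther back than shut.
Start: joints at [1.195, 0.477, 0.022, 1.555, -0.011, 1.109, -0.083], TCP at [0.179, -0.651, 0.253] pointing down, gripper open.
Joint ranges: [-2.96, 2.96], [-0.34, 2.1], [-1.41, 1.46], [0.24, 2.44], [-1.37, 4.51], [0.17, 1.92], [-2.96, 2.96]. Speed limits (rad/s): [2.39, 2.39, 3.14, 3.14, 3.14, 3.14, 3.14].

## Interface

Orientations are given as a unit quaternion [w, x, y, z].
In Python, from station import bot gives the robot as it stands.
- The arm moves only by the tool drive_tool, never from a script. Its argument "increments" is text: rows parted by semicolons, each of 4 numbers parted by spaces: the shift along the world's x, y, z in m, then the turn about the world's z in rad. In form: tx ty tz spin; .... A call has 1 to 12 rows; each row shifts and turns the commanded pose from where the row before left it; what a row does not reach is not made up. A row lasts 1/12 s, in which the tool goes at most 41.7 mm and 7.16 degrees, less where a joint would pass 70% of its speed; a pose out of reach is approached as far as the arm can. A call is refused whole if a number of a shift passes 0.0417 or a number of a turn 0.125, either way. A call with a gripper value outside its range is refused whole. "grip" is the opening, from 0 (shut) to 1 (fully open), set as the call begins (left out, the last holds). The fingers move at their own pace and stop on an object; "squeeze" is the grip in N (left out, the last holds). Time passes only in rows, so rows that do not move let the fingers close. It gives the time, the measured TCP pose, the force and the opening at its end, in the units of the state.
- bot.get_obs(): the state, without advancing time (a new reading comes with each control period).
- bot.read_camera(name): name is "scene" or "top" or "wrist"; returns the picture (400x640x3 uint8, red, green, blue); there is no depth.
- bot.calibration(name): a dict with "fx", "fy", "cx", "cy" (pixels), "camera_from_world" (4x4, takes a point from world to camera coordinates). Camera axes: x right, y down, z forward; pixel columns grow to the right and rows downward; lengths in m; the calibration is good to about 2 mm. A picture is of the moment at which its call begins: read the wrist's pose just before it. calibration takes no time and is no camera call; for the wrist camera it gives the pose at the moment of the call.
- bot.hand_in(): hands the job in, once; it reports no verdict.
The state is a dict: "t": time; "q": joint angles; "joint_vel": joint speeds; "joint_torque": joint torques, N m; "eef_pos": TCP position; "tool_rot": TCP orientation; "contact_force": force on the tool from outside, world axes, zero at the start; "torque": the same for the moment, N m; "gripper_width": opening from 0.0 (shut) to 1.0 (fully open).
Only numpy, scipy, OpenCV 4.12 (cv2) and the standard library are available. Lean on these libraries where they do the work, as an engineer would, in place of code of your own. Each camera call takes 0.05 s, during which the arm holds its last target.

## Task

Screw the grey cover down onto the feeder drive housing with its four red knobs: turn them clockwise a part at a time, in crisscross order and in at least two rounds, so that the cover goes down level and never leans noticeably. Finish with every knob snug by feel so that the cover sits flat on its gasket, but do not overtighten and crush it; leave the other things on the deck alone.

Things in the scene. Friction and masses are not known exactly. Their poses are not given: they have to be found in the camera images.
- housing: fixed stainless drive housing, 200 x 200, its top 72 above the work surface, a black rubber gasket frame on it; origin under its centre on the work surface, z up. Four screws stand at the corners of a 120 mm square about its centre, along its x and y axes; 1 and 3 are opposite, and 2 and 4. It has a foot 230 x 120 x 8.
- cover: grey plate 190 x 190 x 6, dark U handle 28 high at its centre; origin at the centre of its underside, z up. Soft springs press it up against the knobs' collars; it can only go up, down and lean. Starts 79.2 to 80 above the work surface, a little uneven; meets the gasket 1.6 to 3.5 mm below 80, unknown: feel it. A lean over 0.020 rad spoils it: a corner 3.4 mm below the opposite one, or a side 2.4 mm below the other.
- bearing: loose bystander: steel bearing ring, 48 across, 14 high; origin at its underside
- bush: loose bystander: brass flanged bush, 32 across, 30 high; origin at its underside
- screwdriver: loose bystander: yellow screwdriver, 200 long, lying along its x axis; origin under its middle
- wrench: loose bystander: steel wrench, 180 long, lying along its x axis; origin under its middle
- tray: loose bystander: blue parts tray 140 x 100 x 35; origin under its centre
- lens: loose bystander: black and silver lens tube standing upright, 42 across, 73 high; origin at its underside
- knob_1: knob at (-60,-60) mm in the housing frame. All four red winged knobs alike: grip bar (wing) 42 long along the knob's x, 14 wide along y, 35 high, on a disc 38 across, 8 high, over a steel collar 34 across that presses on the cover. Origin on the screw axis, at grip height: 12 mm below the wing's top, 23 above the disc; z up. Opposite knob_3.
- knob_2: knob at (-60,60) mm in the housing frame; red winged knob like knob_1, opposite knob_4. Each knob tightens clockwise seen from above and stays where it is left. Steep thread: a knob goes down 2.5 mm per radian (15.7 a turn) and its corner of the cover with it. Range is several turns, so no end stop is met.
- knob_3: knob at (60,60) mm in the housing frame; red winged knob like knob_1, opposite knob_1. Its thread friction is 0.15 N m, either way; each newton with which it presses the cover adds 0.0025 N m towards loosening. The press stays under 4 N while the cover hangs on its springs and climbs, softly at first, by 150 to 300 N per radian (0.4 to 0.7 N m per radian) once that corner is on the gasket.
- knob_4: knob at (60,-60) mm in the housing frame; red winged knob like knob_1, opposite knob_2. Snug is a press of 30 to 65 N on the cover: 0.075 to 0.16 N m more torque than while it turned freely, 0.15 to 0.4 rad past the first touch of the gasket. Over 90 N (0.22 N m more) crushes the gasket. Let go, a knob may spring back by some hundredths of a radian, and tightening one shifts the press of the others by 10 to 20 N.

How it is judged:
By the outcome, as a careful person would: the job done as asked, in the order asked, and still so for the second after the job is handed in, with the robot touching nothing.
It also fails if it takes over 72 s, if anything falls off the work surface, if the arm or the gripper's body presses on something with over 40 N, if the wrist force passes 120 N, or if a joint passes its speed limit or range.

## Working session

There is one attempt and no reset: what is moved stays moved. The work goes in short steps, Python scripts to look and compute and a tool call to move; the robot and the scene stay as the last step left them, time stands still between calls to the robot, and variables do not carry over. Pictures are saved under pics/ and viewed, and the job is handed in when it is done.

Besides the shell and the picture viewer there is one more tool, called after ">>>" by a JSON object that holds its "op" and its "data". drive_tool: Moves the arm, as the interface text tells. Its arguments: {"type":"object","properties":{"increments":{"type":"string"},"grip":{"type":"number"},"squeeze":{"type":"number"}},"required":["increments"]}

```bash
mkdir -p pics; ls; python3 - <<'E'
from station import bot
import cv2
print(bot.get_obs()); print(bot.finger_overhang)
for n in ("scene","top"):
    im=bot.read_camera(n); cv2.imwrite(f"pics/{n}0.png",im[:,:,::-1]); c=bot.calibration(n); print(n,c)
E
```

```text
pics
{'t': 0.0, 'q': array([ 1.19493796,  0.47778854,  0.02235339,  1.55650372, -0.01150747,
        1.10931326, -0.08310049]), 'joint_vel': array([ 0.00055068,  0.00112857, -0.00152913, -0.00093566,  0.0006072 ,
       -0.00246202,  0.00106129]), 'joint_torque': array([ 5.58980501e-04, -5.96448755e+01,  1.60841726e+00, -2.81204009e+01,
        1.25589242e-02,  9.09518480e-03, -6.47692545e-06]), 'eef_pos': array([ 0.17841025, -0.65039066,  0.25231164]), 'tool_rot': array([-9.21881461e-04,  9.91050779e-01,  1.33482082e-01, -1.94931221e-04]), 'contact_force': array([-0.21281954,  0.01717049,  0.1045223 ]), 'torque': array([ 0.00466285,  0.0438189 , -0.00047313]), 'gripper_width': 1.0001233144104849}
0.022
scene {'fx': 411.8040892564998, 'fy': 411.8040892564998, 'cx': 315.96837298708954, 'cy': 202.59145613529537, 'camera_from_world': array([[ 0.333907  ,  0.9425897 , -0.00554685, -0.1542539 ],
       [ 0.51670444, -0.18795494, -0.83527808, -0.19435832],
       [-0.78836707,  0.27603911, -0.54979975,  1.73191875],
       [ 0.        ,  0.        ,  0.        ,  1.        ]])}
top {'fx': 400.1072127361484, 'fy': 400.1072127361484, 'cx': 319.4338178347025, 'cy': 203.5106345635277, 'camera_from_world': array([[ 0.01728134, -0.99971738, -0.01632541, -0.00305361],
       [-0.98827157, -0.0146012 , -0.15200693,  0.5212621 ],
       [ 0.1517256 ,  0.01876083, -0.98824459,  1.16441219],
       [ 0.        ,  0.        ,  0.        ,  1.        ]])}
```

View pics/top0.png

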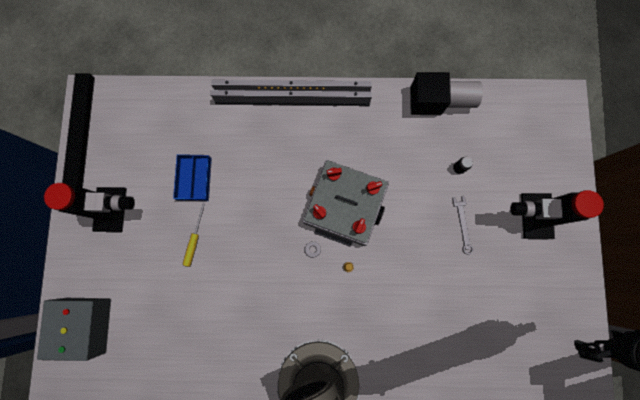

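View pics/scene0.png

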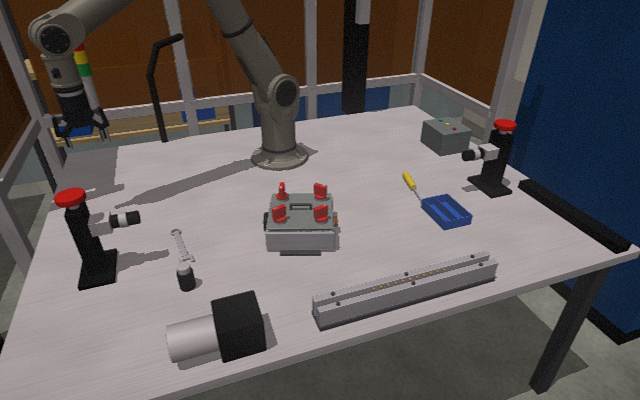

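The top view shows the housing near (345,203) with four red knobs at about (334,174), (375,187), (359,227) and (319,211). The bearing is at (312,250) and the bush at (348,267). I'll enlarge this area.

```bash
python3 - <<'E'
import cv2
im=cv2.imread("pics/top0.png")[145:285,275:415]
cv2.imwrite("pics/top0c.png",cv2.resize(im,(600,600),interpolation=cv2.INTER_CUBIC)[:, :])
im=cv2.imread("pics/scene0.png")[170:270,250:350]
cv2.imwrite("pics/scene0c.png",cv2.resize(im,(600,600),interpolation=cv2.INTER_CUBIC)[:, :])
E
```

```text
(no output)
```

View pics/top0c.png

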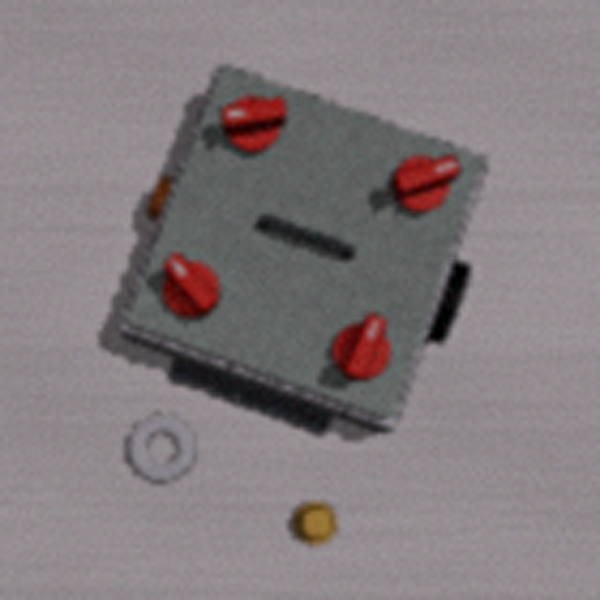

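View pics/scene0c.png

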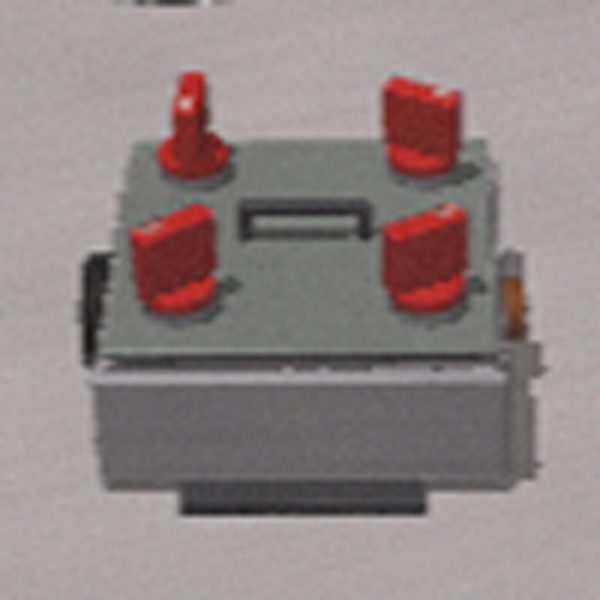

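```bash
cat > h.py <<'E'
import numpy as np
from station import bot
def ray(name,u,v,z,cal=None):
    c=cal or bot.calibration(name); T=np.array(c["camera_from_world"]); R=T[:3,:3]; p=-R.T@T[:3,3]
    d=R.T@np.array([(u-c["cx"])/c["fx"],(v-c["cy"])/c["fy"],1]); return p+d*(z-p[2])/d[2]
def proj(name,P,cal=None):
    c=cal or bot.calibration(name); q=np.array(c["camera_from_world"])@np.r_[P,1]; return c["fx"]*q[0]/q[2]+c["cx"], c["fy"]*q[1]/q[2]+c["cy"]
E
python3 - <<'E'
from h import *
np.set_printoptions(precision=4,suppress=True)
s=600/140
f=lambda u,v:(275+(u+.5)/s-.5,145+(v+.5)/s-.5)
P=np.array([ray("top",*f(*p),0.0857) for p in [(220,65),(487,155),(392,430),(122,330)]])
print(P, P.mean(0)); 
for i in range(4):
    d=P[(i+1)%4]-P[i]; print(np.linalg.norm(d),np.arctan2(d[1],d[0]))
a=np.mean([ (np.arctan2(*(P[(i+1)%4]-P[i])[1::-1])+np.pi/4)%(np.pi/2)-np.pi/4 for i in range(4)]); print("yaw",a)
c=P.mean(0)[:2]
R=np.array([[np.cos(a),-np.sin(a)],[np.sin(a),np.cos(a)]])
for n,k in zip("1234",[(-60,-60),(-60,60),(60,60),(60,-60)]):
    w=c+R@np.array(k)/1000; print(n,w, [np.round((np.array(proj("top",[*w,z]))-[275,145])*s) for z in(.0857,.095,.130)],[np.round((np.array(proj("scene",[*w,z]))-[250,170])*6) for z in(.0857,.130)])
for n,u,v,z in [("bearing",162,447,.014),("bush",315,523,.03)]: print(n,ray("top",*f(u,v),z))
E
```

```text
[[ 0.6446 -0.0125  0.0857]
 [ 0.5841 -0.1947  0.0857]
 [ 0.397  -0.1303  0.0857]
 [ 0.4608  0.0505  0.0857]] [ 0.5216 -0.0717  0.0857]
0.19204175135342327 -1.8916019639379371
0.1979047985317383 2.8097238649666885
0.19174323684410088 1.2312937622286266
0.19431676411202473 -0.3303642901622888
yaw -0.3306353201236759
1 [ 0.4454 -0.109 ] [array([358., 355.]), array([360., 354.]), array([364., 349.])] [array([190., 167.]), array([185.,  95.])]
2 [0.4844 0.0045] [array([190., 295.]), array([189., 293.]), array([188., 286.])] [array([417., 164.]), array([417.,  92.])]
3 [ 0.5979 -0.0345] [array([250., 130.]), array([250., 127.]), array([251., 115.])] [array([421., 297.]), array([421., 222.])]
4 [ 0.5589 -0.148 ] [array([416., 189.]), array([418., 186.]), array([424., 176.])] [array([175., 300.]), array([170., 224.])]
bearing [0.386  0.0246 0.014 ]
bush [ 0.335  -0.0827  0.03  ]
```

>>> {"op": "drive_tool", "data": {"increments": "0.015 0.036 0.005 0;0.02 0.036 0.005 0;0.02 0.036 0.005 0;0.02 0.036 0.005 0;0.02 0.036 0.005 0;0.02 0.036 0.005 0;0.02 0.036 0.005 0;0.02 0.036 0 0;0.02 0.036 0 0;0.02 0.036 0 0;0.02 0.036 0 0;0.02 0.036 0 0", "grip": 0.55, "squeeze": 40}}

```text
t: 1.1
eef_pos: [0.4139, -0.217, 0.2883]
tool_rot: [0.0, 0.991, 0.133, -0.0]
contact_force: [1.3, 0.9, 0.4]
gripper_width: 0.546
```

>>> {"op": "drive_tool", "data": {"increments": "0.02 0.036 0 0;0.02 0.036 0 0;0.02 0.036 0 0;0.02 0.036 0 0;0 0 0 0;0 0 0 0"}}

```text
t: 1.6
eef_pos: [0.4942, -0.0723, 0.288]
tool_rot: [-0.0, 0.991, 0.136, -0.0]
contact_force: [-1.0, -0.6, 0.5]
gripper_width: 0.547
```

```bash
python3 - <<'E'
from h import *
import cv2
o=bot.get_obs(); c=bot.calibration("wrist"); im=bot.read_camera("wrist"); cv2.imwrite("pics/w1.png",im[:,:,::-1])
import pickle; pickle.dump(c,open("w1.pkl","wb"))
print(o['t'],o['q'],o['eef_pos'],o['tool_rot'],o['contact_force'],o['torque'],c)
E
```

```text
1.6 [ 0.38359905  0.18049364 -0.40815185  1.90205013  0.08008406  1.07531627
 -1.35418216] [ 0.49420374 -0.07229153  0.28801286] [-4.57404427e-04  9.90670985e-01  1.36274621e-01 -1.36311638e-04] [-0.99937739 -0.57030368  0.48839802] [-0.0652874   0.02445766  0.01172004] {'fx': 292.6084465906495, 'fy': 292.6084465906495, 'cx': 318.02968305137523, 'cy': 197.7988644357452, 'camera_from_world': array([[ 0.2705529 , -0.9627035 , -0.00175868, -0.20230258],
       [-0.91566726, -0.25789728,  0.30828958,  0.38370402],
       [-0.29724502, -0.08179828, -0.95129093,  0.55365311],
       [ 0.        ,  0.        ,  0.        ,  1.        ]])}
```

View pics/w1.png

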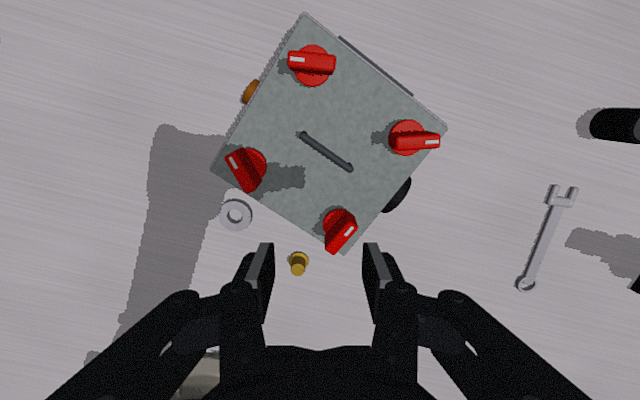

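The wrist view shows all four knobs clearly: knob 1 at about (340,230), knob 2 at (245,170), knob 3 at (311,63) and knob 4 at (412,140). I'll enlarge each one to get its wing angle and height.

```bash
python3 - <<'E'
import cv2,numpy as np
im=cv2.imread("pics/w1.png")
t=[]
for (u,v) in [(340,230),(245,170),(311,63),(412,140)]:
    t.append(cv2.resize(im[v-30:v+30,u-40:u+40],(400,300),interpolation=cv2.INTER_CUBIC))
cv2.imwrite("pics/w1c.png",np.vstack([np.hstack(t[:2]),np.hstack(t[2:])]))
E
```

```text
(no output)
```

View pics/w1c.png

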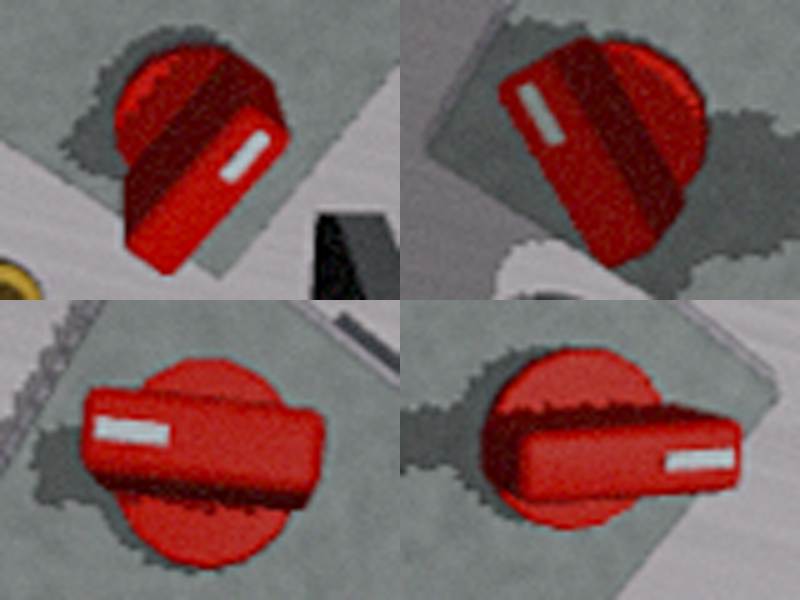

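```bash
python3 - <<'E'
from h import *
import pickle
np.set_printoptions(precision=4,suppress=True)
c=pickle.load(open("w1.pkl","rb"))
K={1:((300,200),[(248,105),(290,135),(168,275),(125,240)]),2:((205,140),[(155,52),(100,88),(205,268),(257,248)]),
3:((271,33),[(90,88),(85,165),(316,194),(325,110)]),4:((372,110),[(340,118),(340,188),(125,200),(122,135)])}
for z in (.128,.133,.138):
  print(z)
  cs=[]
  for k,(o,p) in K.items():
    W=np.array([ray("w",o[0]+(u+.5)/5-.5,o[1]+(v+.5)/5-.5,z,c) for u,v in p])[:,:2]
    e=(W[0]+W[1]-W[2]-W[3])/2; w=(W[1]+W[2]-W[0]-W[3])/2; cs.append(W.mean(0))
    ad=np.arctan2(-w[0],w[1]) 
    print(k,W.mean(0),"len",np.linalg.norm(e),"wid",np.linalg.norm(w),"ang",np.arctan2(e[1],e[0]),"ang from w",ad)
  cs=np.array(cs); print(cs.mean(0),[np.linalg.norm(cs[i]-cs[i-1]) for i in range(4)], np.arctan2(*(cs[2]-cs[0])[::-1])-np.pi/4)
E
```

```text
0.128
1 [ 0.4473 -0.1097] len 0.04047903520198912 wid 0.011827465876689109 ang -0.39164018575662646 ang from w 2.7249939601620623
2 [0.4874 0.0053] len 0.04138520417192009 wid 0.012274579948341892 ang 0.702936628250217 ang from w 0.7433176573919671
3 [ 0.6029 -0.035 ] len 0.040869989930420854 wid 0.012896546074016 ang 1.744723706335304 ang from w 1.7439537419693982
4 [ 0.5625 -0.1505] len 0.040768416768211184 wid 0.01274947034974957 ang -1.230074833238006 ang from w 1.9725333122842361
[ 0.525  -0.0725] [np.float64(0.12219820923478258), np.float64(0.12183597163609425), np.float64(0.12235055676316865), np.float64(0.12239570620329984)] -0.3374225334554576
0.133
1 [ 0.4495 -0.1087] len 0.039756291953908354 wid 0.011616289373552925 ang -0.39164018575662657 ang from w 2.724993960162063
2 [0.4889 0.0043] len 0.040646281499073636 wid 0.012055420333088637 ang 0.7029366282502173 ang from w 0.7433176573919672
3 [ 0.6023 -0.0352] len 0.04014026628152599 wid 0.012666281406094805 ang 1.7447237063353045 ang from w 1.7439537419693987
4 [ 0.5627 -0.1487] len 0.040040506683221865 wid 0.012521831682822
[... 195 characters left out ...]
3608804409)] -0.33742253345545736
0.138
1 [ 0.4517 -0.1076] len 0.03903354870582764 wid 0.011405112870416722 ang -0.3916401857566266 ang from w 2.7249939601620663
2 [0.4904 0.0033] len 0.039907358826227174 wid 0.011836260717835353 ang 0.7029366282502186 ang from w 0.7433176573919664
3 [ 0.6018 -0.0355] len 0.039410542632631114 wid 0.012436016738173551 ang 1.7447237063353034 ang from w 1.7439537419693985
4 [ 0.5628 -0.1469] len 0.039312596598232524 wid 0.012294193015894702 ang -1.2300748332380054 ang from w 1.9725333122842408
[ 0.5267 -0.0717] [np.float64(0.1178345711089581), np.float64(0.11748526883727771), np.float64(0.11798147838181672), np.float64(0.11802501555758203)] -0.3374225334554577
```

>>> {"op": "drive_tool", "data": {"increments": "0.0089 0.0031 -0.008 0.123;0.0089 0.0031 -0.008 0.123;0.0089 0.0031 -0.008 0.123;0.0089 0.0031 -0.008 0.123;0.0089 0.0031 -0.008 0.123;0.0089 0.0031 -0.008 0.123;0.0089 0.0031 -0.008 0.123;0.0089 0.0031 -0.008 0.123;0.0089 0.0031 -0.008 0.123;0.0089 0.0031 -0.008 0.123;0.0089 0.0031 -0.008 0.123;0.0089 0.0031 -0.008 0.122", "grip": 0.5}}

```text
t: 2.65
eef_pos: [0.6001, -0.0404, 0.1915]
tool_rot: [0.0, 0.643, 0.766, -0.001]
contact_force: [-0.3, 0.2, 0.6]
gripper_width: 0.5
```

>>> {"op": "drive_tool", "data": {"increments": "0 0 0 0;0 0 0 0"}}

```text
t: 2.82
eef_pos: [0.5996, -0.0396, 0.1915]
tool_rot: [-0.001, 0.646, 0.763, -0.001]
contact_force: [-0.4, -0.1, 0.2]
gripper_width: 0.499
```

```bash
cat >> h.py <<'E'
def st():
    o=bot.get_obs(); r=o['tool_rot']; y=2*np.arctan2(r[2],r[1])
    print("t %.2f"%o['t'],"pos",np.round(o['eef_pos'],4),"yaw %.4f"%y,"q7 %.2f"%o['q'][6],"F",np.round(o['contact_force'],2),"M",np.round(o['torque'],4),"w %.3f"%o['gripper_width'])
E
python3 - <<'E'
from h import *
import cv2,pickle
st()
c=bot.calibration("wrist"); im=bot.read_camera("wrist"); cv2.imwrite("pics/w2.png",im[:,:,::-1]);pickle.dump(c,open("w2.pkl","wb"))
print(bot.get_obs()['tool_rot'])
E
```

```text
t 2.82 pos [ 0.5996 -0.0396  0.1915] yaw 1.7370 q7 -0.16 F [-0.44 -0.14  0.16] M [ 0.0099  0.0156 -0.0139] w 0.499
[-2.51554827e-04  6.45954115e-01  7.63375952e-01 -6.11335316e-04]
```

View pics/w2.png

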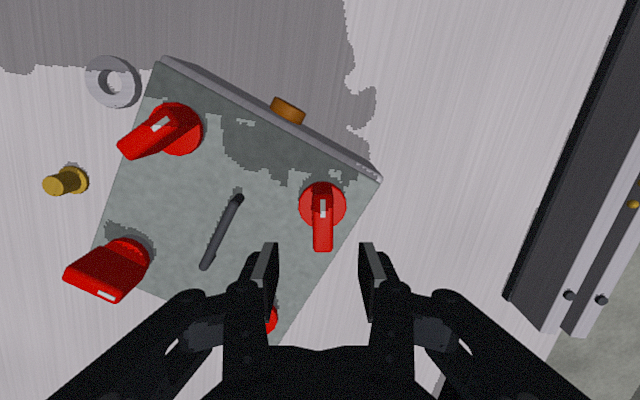

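```bash
python3 - <<'E'
from h import *
import pickle,cv2
c=pickle.load(open("w2.pkl","rb"))
im=cv2.imread("pics/w2.png")[170:270,270:380]
cv2.imwrite("pics/w2c.png",cv2.resize(im,(660,600),interpolation=cv2.INTER_CUBIC))
for p in [(323,190),(323,250),(323,220)]: print(ray("w",*p,.133,c))
P=[.5996,-.0396,.1915]; print(proj("w",[.5996,-.0396,.133],c),proj("w",[.601,-.0354,.133],c),proj("w",[.601,-.0354,.098],c))
E
```

```text
[ 0.59845849 -0.01235129  0.133     ]
[ 0.60574546 -0.05428087  0.133     ]
[ 0.60197805 -0.03260299  0.133     ]
(np.float64(317.66993903592316), np.float64(229.0835586820893)) (np.float64(320.8150871338039), np.float64(223.64734520258105)) (np.float64(320.4778532062916), np.float64(205.9248863231332))
```

View pics/w2c.png

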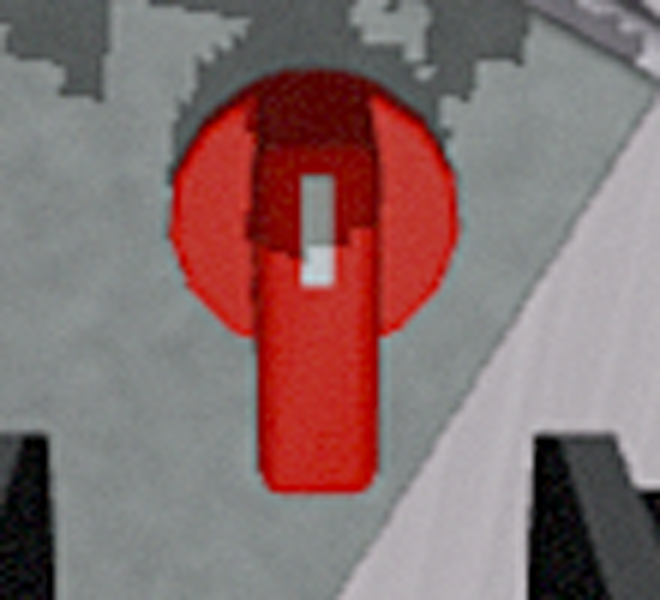

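>>> {"op": "drive_tool", "data": {"increments": "0.0024 0.0045 -0.01 0;0 0 -0.02 0;0 0 -0.02 0;0 0 -0.0165 0;0 0 0 0;0 0 0 0"}}

```text
t: 3.37
eef_pos: [0.602, -0.0334, 0.1253]
tool_rot: [-0.001, 0.644, 0.765, -0.001]
contact_force: [0.5, -0.4, 0.4]
gripper_width: 0.498
```

```bash
python3 - <<'E'
from h import *
st()
E
```

```text
t 3.37 pos [ 0.602  -0.0334  0.1253] yaw 1.7416 q7 -0.22 F [ 0.53 -0.36  0.4 ] M [ 0.0417  0.0683 -0.0034] w 0.498
```

>>> {"op": "drive_tool", "data": {"increments": "0 -0.0013 0 0;0 0 0 0;0 0 0 0;0 0 0 0;0 0 0 0", "grip": 0, "squeeze": 40}}

```text
t: 3.78
eef_pos: [0.6018, -0.0351, 0.1272]
tool_rot: [-0.0, 0.644, 0.765, -0.001]
contact_force: [-6.9, -0.3, 7.9]
gripper_width: 0.157
```

```bash
python3 - <<'E'
from h import *
st()
E
```

```text
t 3.78 pos [ 0.6018 -0.0351  0.1272] yaw 1.7420 q7 -0.21 F [-6.93 -0.25  7.92] M [-0.1872  1.39    0.0182] w 0.157
```

>>> {"op": "drive_tool", "data": {"increments": "-0.0005 0 0.001 0;0 0 0 0"}}

```text
t: 3.95
eef_pos: [0.6017, -0.0351, 0.1272]
tool_rot: [0.0, 0.644, 0.765, -0.001]
contact_force: [-3.8, -0.1, 0.4]
gripper_width: 0.155
```

```bash
python3 - <<'E'
from h import *
st()
E
```

```text
t 3.95 pos [ 0.6017 -0.0351  0.1272] yaw 1.7422 q7 -0.21 F [-3.81 -0.06  0.38] M [-0.2681  0.7543  0.0408] w 0.155
```

>>> {"op": "drive_tool", "data": {"increments": "-0.0005 0 0 -0.1;0 0 -0.0003 -0.1;0 0 -0.0002 -0.1;0 0 -0.0002 -0.05;0 0 -0.0001 -0.03;0 0 0 -0.02"}}

```text
t: 4.45
eef_pos: [0.602, -0.0351, 0.1262]
tool_rot: [0.0, 0.783, 0.621, -0.0]
contact_force: [-0.9, -1.5, -2.0]
gripper_width: 0.157
```

```bash
python3 - <<'E'
from h import *
st()
E
```

```text
t 4.45 pos [ 0.602  -0.0351  0.1262] yaw 1.3411 q7 -0.56 F [-0.88 -1.55 -1.97] M [-0.3985  0.1923  0.1757] w 0.157
```

>>> {"op": "drive_tool", "data": {"increments": "0 0 0 0;0 0 0 0;0 0 0.012 0;0 0 0.025 0", "grip": 0.5}}

```text
t: 4.78
eef_pos: [0.6002, -0.0344, 0.1616]
tool_rot: [-0.002, 0.783, 0.622, -0.002]
contact_force: [0.3, 0.1, 0.6]
gripper_width: 0.501
```

>>> {"op": "drive_tool", "data": {"increments": "-0.0127 -0.0061 0.001 0.117;-0.0127 -0.0061 0 0.117;-0.0127 -0.0061 0 0.117;-0.0127 -0.0061 0 0.117;-0.0127 -0.0061 0 0.117;-0.0127 -0.0061 0 0.117;-0.0127 -0.0061 0 0.117;-0.0127 -0.0061 0 0.117;-0.0127 -0.0061 0 0.117;-0.0127 -0.0061 0 0.117;-0.0127 -0.0061 0 0.117;-0.0127 -0.0061 0 0.117"}}

```text
t: 5.78
eef_pos: [0.4495, -0.1079, 0.1652]
tool_rot: [0.001, 0.193, 0.981, -0.0]
contact_force: [0.5, -0.1, -0.0]
gripper_width: 0.5
```

>>> {"op": "drive_tool", "data": {"increments": "0 0 0 0;0 0 0 0"}}

```text
t: 5.95
eef_pos: [0.4498, -0.1082, 0.1649]
tool_rot: [0.001, 0.198, 0.98, -0.0]
contact_force: [1.3, 1.2, 0.7]
gripper_width: 0.504
```

```bash
python3 - <<'E'
from h import *
import cv2,pickle
st()
c=bot.calibration("wrist"); im=bot.read_camera("wrist"); cv2.imwrite("pics/w3.png",im[:,:,::-1]);pickle.dump(c,open("w3.pkl","wb"))
cv2.imwrite("pics/w3c.png",cv2.resize(im[150:270,250:390,::-1],(700,600),interpolation=cv2.INTER_CUBIC))
E
```

```text
t 5.95 pos [ 0.4498 -0.1082  0.1649] yaw 2.7433 q7 0.91 F [1.26 1.15 0.66] M [ 0.0328 -0.0219  0.0518] w 0.504
```

View pics/w3c.png

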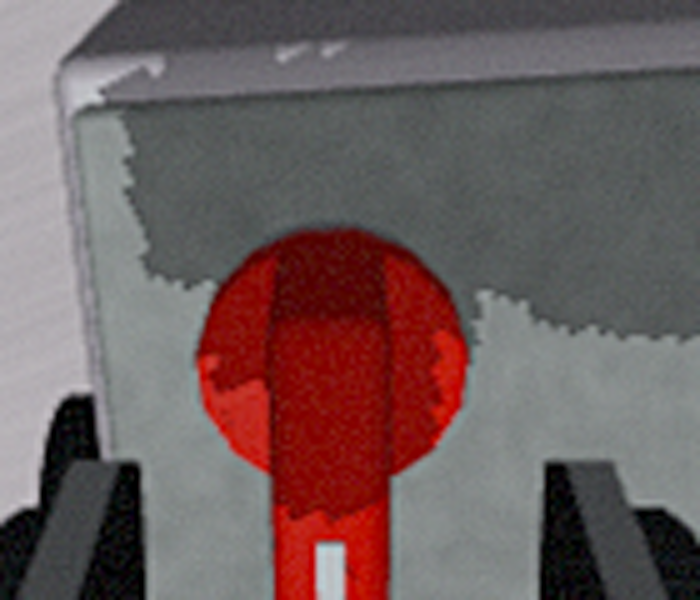

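Knob 1 is centred between the jaws, with its wing at about u=316 and upright. Next I descend, grip and turn it.

>>> {"op": "drive_tool", "data": {"increments": "0 0 -0.015 0;0 0 -0.015 0;0 0 -0.0075 0;0 0 0 0;0 0 0 0"}}

```text
t: 6.42
eef_pos: [0.45, -0.1071, 0.1267]
tool_rot: [-0.0, 0.196, 0.981, 0.0]
contact_force: [0.0, -0.0, 0.1]
gripper_width: 0.499
```

>>> {"op": "drive_tool", "data": {"increments": "0 0 0 0;0 0 0 0;0 0 0 0;0 0 0 0;0 0 0 0", "grip": 0}}

```text
t: 6.83
eef_pos: [0.4494, -0.1094, 0.1273]
tool_rot: [0.0, 0.197, 0.98, -0.001]
contact_force: [-2.9, -4.7, 5.5]
gripper_width: 0.158
```

```bash
python3 - <<'E'
from h import *
st()
E
```

```text
t 6.83 pos [ 0.4494 -0.1094  0.1273] yaw 2.7454 q7 0.84 F [-2.87 -4.74  5.48] M [-0.8778  0.529   0.1415] w 0.158
```

>>> {"op": "drive_tool", "data": {"increments": "-0.0004 -0.0007 0.0007 -0.1;0 0 -0.0003 -0.1;0 0 -0.0002 -0.1;0 0 -0.0002 -0.05;0 0 -0.0001 -0.03;0 0 0 -0.02"}}

```text
t: 7.33
eef_pos: [0.4492, -0.1096, 0.1265]
tool_rot: [0.001, 0.388, 0.922, -0.0]
contact_force: [2.5, -5.3, -7.6]
gripper_width: 0.154
```

```bash
python3 - <<'E'
from h import *
st()
E
```

```text
t 7.33 pos [ 0.4492 -0.1096  0.1265] yaw 2.3446 q7 0.50 F [ 2.47 -5.25 -7.61] M [-0.9618 -0.5126  0.1778] w 0.154
```

>>> {"op": "drive_tool", "data": {"increments": "0 0 0.0005 0;0 0 0 0;0 0 0.012 0;0 0 0.025 0;0.0189 -0.0064 0.001 -0.071;0.0189 -0.0064 0 -0.071;0.0189 -0.0064 0 -0.071;0.0189 -0.0064 0 -0.071;0.0189 -0.0064 0 -0.071;0.0189 -0.0064 0 -0.07;0 0 0 0;0 0 0 0", "grip": 0.5}}

```text
t: 8.33
eef_pos: [0.5632, -0.1464, 0.1658]
tool_rot: [0.0, 0.572, 0.82, 0.001]
contact_force: [0.1, -0.4, -0.0]
gripper_width: 0.501
```

```bash
python3 - <<'E'
from h import *
import cv2,pickle
st()
c=bot.calibration("wrist"); im=bot.read_camera("wrist"); cv2.imwrite("pics/w4.png",im[:,:,::-1])
cv2.imwrite("pics/w4c.png",cv2.resize(im[150:270,250:390,::-1],(700,600),interpolation=cv2.INTER_CUBIC))
E
```

```text
t 8.33 pos [ 0.5632 -0.1464  0.1658] yaw 1.9229 q7 0.19 F [ 0.11 -0.38 -0.04] M [0.0079 0.0647 0.0414] w 0.501
```

View pics/w4c.png

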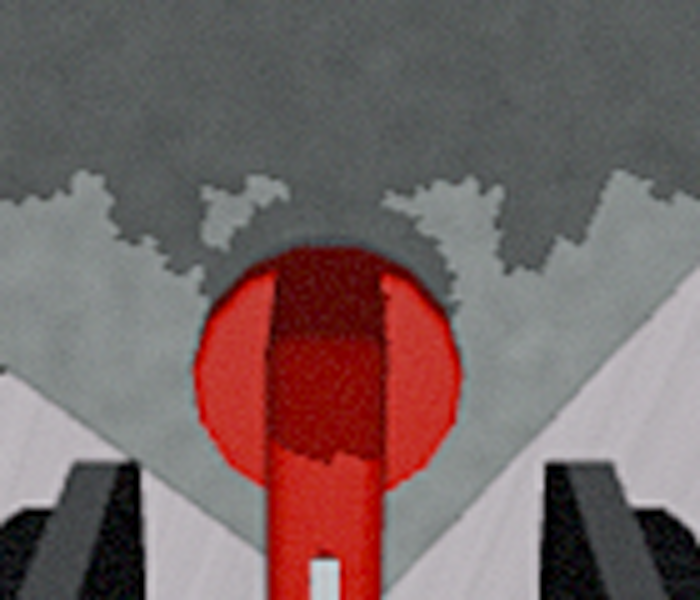

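Knob 4 is centred, with its wing at about u=315 and upright. I descend with a small y correction.

>>> {"op": "drive_tool", "data": {"increments": "-0.0004 -0.0018 -0.015 0;0 0 -0.015 0;0 0 -0.0075 0;0 0 0 0;0 0 0 0"}}

```text
t: 8.8
eef_pos: [0.5615, -0.1483, 0.1276]
tool_rot: [-0.0, 0.572, 0.82, -0.0]
contact_force: [0.3, -0.7, 0.7]
gripper_width: 0.495
```

>>> {"op": "drive_tool", "data": {"increments": "0 0 0 0;0 0 0 0;0 0 0 0;0 0 0 0;0 0 0 0", "grip": 0}}

```text
t: 9.22
eef_pos: [0.5621, -0.1488, 0.1284]
tool_rot: [0.0, 0.573, 0.82, -0.0]
contact_force: [-2.9, -0.1, 5.4]
gripper_width: 0.154
```

```bash
python3 - <<'E'
from h import *
st()
E
```

```text
t 9.22 pos [ 0.5621 -0.1488  0.1284] yaw 1.9212 q7 0.16 F [-2.86 -0.12  5.37] M [-0.0056  0.6387 -0.1035] w 0.154
```

>>> {"op": "drive_tool", "data": {"increments": "-0.0004 0 0.0006 -0.1;0 0 -0.0003 -0.1;0 0 -0.0002 -0.1;0 0 -0.0002 -0.05;0 0 -0.0001 -0.03;0 0 0 -0.02"}}

```text
t: 9.72
eef_pos: [0.5621, -0.1488, 0.1275]
tool_rot: [0.001, 0.725, 0.689, 0.0]
contact_force: [1.7, -1.3, -1.8]
gripper_width: 0.158
```

```bash
python3 - <<'E'
from h import *
st()
E
```

```text
t 9.72 pos [ 0.5621 -0.1488  0.1275] yaw 1.5209 q7 -0.19 F [ 1.75 -1.35 -1.77] M [-0.1628 -0.3665  0.1198] w 0.158
```

>>> {"op": "drive_tool", "data": {"increments": "0 0 0 0;0 0 0 0;0 0 0.012 0;0 0 0.026 0;-0.0091 0.0192 0 -0.102;-0.0091 0.0192 0 -0.102;-0.0091 0.0192 0 -0.102;-0.0091 0.0192 0 -0.102;-0.0091 0.0192 0 -0.102;-0.0091 0.0192 0 -0.102;-0.0091 0.0192 0 -0.102;-0.0091 0.0192 0 -0.102", "grip": 0.5}}

```text
t: 10.72
eef_pos: [0.4886, 0.006, 0.1663]
tool_rot: [0.0, 0.939, 0.344, 0.001]
contact_force: [-0.7, 0.9, 0.0]
gripper_width: 0.497
```

>>> {"op": "drive_tool", "data": {"increments": "0 0 0 0;0 0 0 0"}}

```text
t: 10.88
eef_pos: [0.4888, 0.0062, 0.1662]
tool_rot: [0.0, 0.938, 0.348, 0.001]
contact_force: [1.8, -0.4, -0.8]
gripper_width: 0.499
```

```bash
python3 - <<'E'
from h import *
import cv2,pickle
st()
im=bot.read_camera("wrist"); cv2.imwrite("pics/w5.png",im[:,:,::-1])
cv2.imwrite("pics/w5c.png",cv2.resize(im[150:270,250:390,::-1],(700,600),interpolation=cv2.INTER_CUBIC))
E
```

```text
t 10.88 pos [0.4888 0.0062 0.1662] yaw 0.7099 q7 -1.17 F [ 1.83 -0.43 -0.82] M [-0.0104 -0.0257  0.0016] w 0.499
```

View pics/w5c.png

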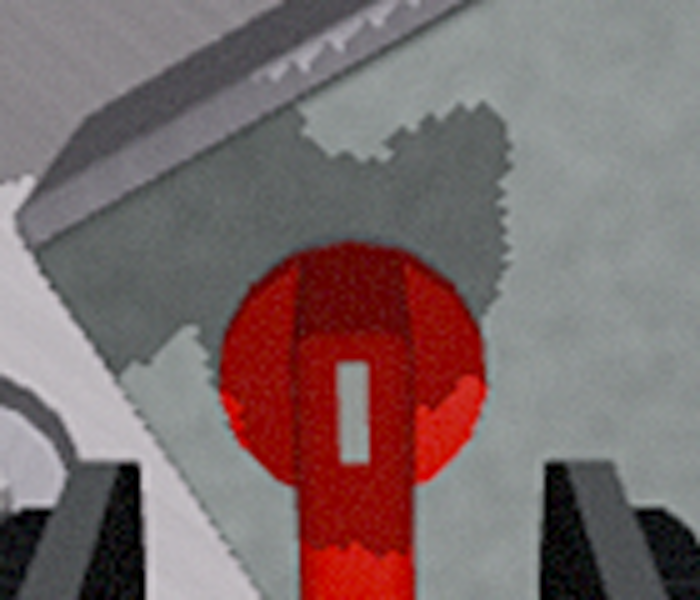

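Knob 2's wing sits about 3 mm to the right, at u≈321 against a jaw centre of u≈316. I shift by that amount and descend.

>>> {"op": "drive_tool", "data": {"increments": "0.0012 -0.002 -0.015 0;0 0 -0.015 0;0 0 -0.0075 0;0 0 0 0;0 0 0 0"}}

```text
t: 11.35
eef_pos: [0.4901, 0.0024, 0.1277]
tool_rot: [-0.0, 0.938, 0.345, -0.0]
contact_force: [-0.1, 0.2, 0.9]
gripper_width: 0.497
```

>>> {"op": "drive_tool", "data": {"increments": "0 0 0 0;0 0 0 0;0 0 0 0;0 0 0 0;0 0 0 0", "grip": 0}}

```text
t: 11.77
eef_pos: [0.4894, 0.0045, 0.1285]
tool_rot: [-0.001, 0.938, 0.346, -0.0]
contact_force: [-5.2, 4.0, 5.9]
gripper_width: 0.156
```

```bash
python3 - <<'E'
from h import *
st()
E
```

```text
t 11.77 pos [0.4894 0.0045 0.1285] yaw 0.7074 q7 -1.21 F [-5.18  4.    5.95] M [0.8975 0.9451 0.0878] w 0.156
```

>>> {"op": "drive_tool", "data": {"increments": "-0.0007 0.0006 0.0007 -0.1;0 0 -0.0003 -0.1;0 0 -0.0002 -0.1;0 0 -0.0002 -0.05;0 0 -0.0001 -0.03;0 0 0 -0.02"}}

```text
t: 12.27
eef_pos: [0.4896, 0.0042, 0.1277]
tool_rot: [-0.0, 0.988, 0.152, 0.0]
contact_force: [2.0, 1.7, -7.1]
gripper_width: 0.153
```

```bash
python3 - <<'E'
from h import *
st()
im=bot.read_camera("scene")
import cv2; cv2.imwrite("pics/s1c.png",cv2.resize(im[190:260,250:350,::-1],(800,560),interpolation=cv2.INTER_CUBIC))
E
```

```text
t 12.27 pos [0.4896 0.0042 0.1277] yaw 0.3057 q7 -1.57 F [ 2.    1.71 -7.12] M [ 0.4238 -0.4821  0.1998] w 0.153
```

View pics/s1c.png

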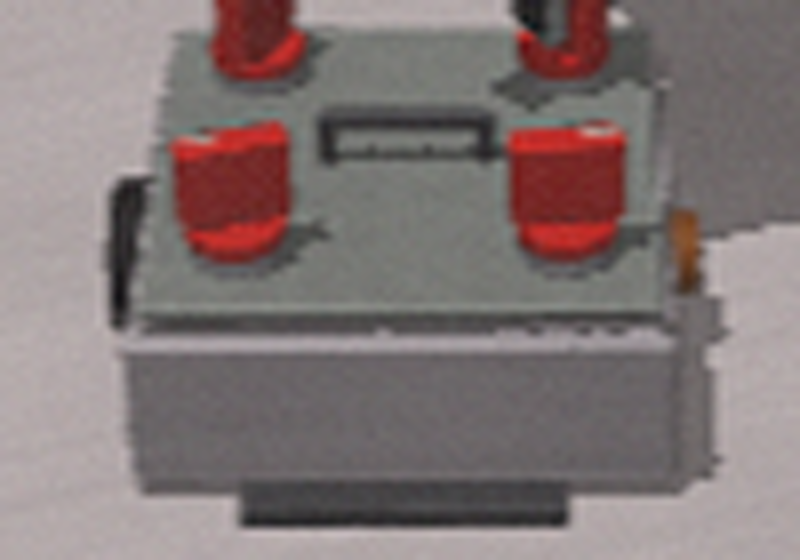

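Round 1 is done: every knob turned 0.4 rad and all turned freely. In the scene view the cover still looks level, with an even gap along its front edge. Round 2 starts at knob 3.

>>> {"op": "drive_tool", "data": {"increments": "0 0 0 0;0 0 0 0;0 0 0.012 0;0 0 0.024 0;0.0139 -0.0049 0 0.115;0.0139 -0.0049 0 0.115;0.0139 -0.0049 0 0.115;0.0139 -0.0049 0 0.115;0.0139 -0.0049 0 0.115;0.0139 -0.0049 0 0.115;0.0139 -0.0049 0 0.115;0.0139 -0.0049 0 0.115", "grip": 0.45}}

```text
t: 13.32
eef_pos: [0.6012, -0.0366, 0.164]
tool_rot: [0.0, 0.816, 0.577, -0.0]
contact_force: [-0.2, 0.4, -0.1]
gripper_width: 0.449
```

>>> {"op": "drive_tool", "data": {"increments": "0 0 0 0.115;0 0 0 0;0 0 0 0"}}

```text
t: 13.57
eef_pos: [0.6003, -0.036, 0.1637]
tool_rot: [-0.0, 0.785, 0.62, -0.0]
contact_force: [0.7, 0.2, -0.0]
gripper_width: 0.448
```

```bash
python3 - <<'E'
from h import *
st()
E
```

```text
t 13.57 pos [ 0.6003 -0.036   0.1637] yaw 1.3371 q7 -0.53 F [ 0.7   0.2  -0.02] M [-0.033   0.0247  0.0076] w 0.448
```

>>> {"op": "drive_tool", "data": {"increments": "0.0015 0.001 -0.015 0;0 0 -0.015 0;0 0 -0.007 0;0 0 0 0;0 0 0 0"}}

```text
t: 13.98
eef_pos: [0.6016, -0.0345, 0.1267]
tool_rot: [-0.0, 0.784, 0.621, -0.0]
contact_force: [0.2, -1.2, 0.6]
gripper_width: 0.454
```

>>> {"op": "drive_tool", "data": {"increments": "0 0 0 0;0 0 0 0;0 0 0 0;0 0 0 0;0 0 0 0", "grip": 0}}

```text
t: 14.4
eef_pos: [0.6021, -0.0344, 0.1276]
tool_rot: [0.0, 0.784, 0.621, 0.0]
contact_force: [-2.9, 0.2, 6.1]
gripper_width: 0.155
```

```bash
python3 - <<'E'
from h import *
st()
E
```

```text
t 14.40 pos [ 0.6021 -0.0344  0.1276] yaw 1.3408 q7 -0.56 F [-2.91  0.24  6.08] M [0.0653 0.645  0.0701] w 0.155
```

>>> {"op": "drive_tool", "data": {"increments": "-0.0004 0 0.0005 -0.05;0 0 -0.0002 -0.05"}}

```text
t: 14.57
eef_pos: [0.6023, -0.0345, 0.1275]
tool_rot: [0.0, 0.814, 0.581, 0.001]
contact_force: [1.2, 0.5, -0.0]
gripper_width: 0.156
```

```bash
echo 'from h import *
st()'>s.py; python3 s.py
```

```text
t 14.57 pos [ 0.6023 -0.0345  0.1275] yaw 1.2388 q7 -0.65 F [ 1.23  0.51 -0.04] M [ 0.023  -0.1422  0.125 ] w 0.156
```

>>> {"op": "drive_tool", "data": {"increments": "0 0 -0.0001 -0.05;0 0 -0.0001 -0.05"}}

```text
t: 14.73
eef_pos: [0.6023, -0.0346, 0.1272]
tool_rot: [0.0, 0.842, 0.539, 0.001]
contact_force: [0.8, 0.8, 0.1]
gripper_width: 0.154
```

```bash
python3 s.py
```

```text
t 14.73 pos [ 0.6023 -0.0346  0.1272] yaw 1.1386 q7 -0.74 F [0.78 0.78 0.06] M [ 0.0415 -0.2219  0.1525] w 0.154
```

>>> {"op": "drive_tool", "data": {"increments": "0 0 -0.0001 -0.05;0 0 -0.0001 -0.05"}}

```text
t: 14.9
eef_pos: [0.6024, -0.0346, 0.127]
tool_rot: [0.0, 0.868, 0.496, 0.001]
contact_force: [1.1, 0.1, -1.9]
gripper_width: 0.153
```

```bash
python3 s.py
```

```text
t 14.90 pos [ 0.6024 -0.0346  0.127 ] yaw 1.0386 q7 -0.82 F [ 1.09  0.08 -1.9 ] M [-0.0141 -0.3274  0.2054] w 0.153
```

>>> {"op": "drive_tool", "data": {"increments": "0 0 0 -0.02"}}

```text
t: 14.98
eef_pos: [0.6025, -0.0346, 0.1269]
tool_rot: [0.001, 0.873, 0.488, 0.001]
contact_force: [2.0, 0.4, -1.0]
gripper_width: 0.154
```

```bash
python3 s.py
```

```text
t 14.98 pos [ 0.6025 -0.0346  0.1269] yaw 1.0189 q7 -0.84 F [ 2.05  0.35 -1.  ] M [-0.0654 -0.4818  0.1645] w 0.154
```

>>> {"op": "drive_tool", "data": {"increments": "0 0 -0.0001 -0.02"}}

```text
t: 15.07
eef_pos: [0.6025, -0.0346, 0.1269]
tool_rot: [0.0, 0.877, 0.48, 0.001]
contact_force: [3.3, 0.6, -0.3]
gripper_width: 0.157
```

```bash
python3 s.py
```

```text
t 15.07 pos [ 0.6025 -0.0346  0.1269] yaw 1.0004 q7 -0.85 F [ 3.3   0.57 -0.3 ] M [-0.0685 -0.4872  0.2021] w 0.157
```

>>> {"op": "drive_tool", "data": {"increments": "0 0 -0.0001 -0.02"}}

```text
t: 15.15
eef_pos: [0.6025, -0.0346, 0.1268]
tool_rot: [0.0, 0.882, 0.471, 0.001]
contact_force: [3.3, 0.6, 0.2]
gripper_width: 0.158
```

```bash
python3 s.py
```

```text
t 15.15 pos [ 0.6025 -0.0346  0.1268] yaw 0.9802 q7 -0.87 F [3.25 0.62 0.17] M [-0.0043 -0.5774  0.1612] w 0.158
```

>>> {"op": "drive_tool", "data": {"increments": "0 0 0 0;0 0 0 0;0 0 0.012 0;0 0 0.024 0;-0.0127 -0.0062 0 0.114;-0.0127 -0.0062 0 0.114;-0.0127 -0.0062 0 0.114;-0.0127 -0.0062 0 0.114;-0.0127 -0.0062 0 0.114;-0.0127 -0.0062 0 0.114;-0.0127 -0.0062 0 0.114;-0.0127 -0.0062 0 0.114", "grip": 0.45}}

```text
t: 16.15
eef_pos: [0.4993, -0.0847, 0.1631]
tool_rot: [0.0, 0.582, 0.813, -0.0]
contact_force: [0.5, -0.8, 1.2]
gripper_width: 0.456
```

>>> {"op": "drive_tool", "data": {"increments": "-0.0127 -0.0062 0 0.114;-0.0127 -0.0062 0 0.114;-0.0127 -0.0062 0 0.114;-0.0127 -0.0062 0 0.114;0 0 0 0;0 0 0 0"}}

```text
t: 16.65
eef_pos: [0.449, -0.1096, 0.1629]
tool_rot: [0.0, 0.388, 0.922, -0.0]
contact_force: [1.3, 0.3, -0.1]
gripper_width: 0.449
```

```bash
python3 s.py
```

```text
t 16.65 pos [ 0.449  -0.1096  0.1629] yaw 2.3445 q7 0.57 F [ 1.27  0.29 -0.08] M [-0.0175 -0.0414  0.0348] w 0.449
```

>>> {"op": "drive_tool", "data": {"increments": "0 0 -0.015 0;0 0 -0.015 0;0 0 -0.0055 0;0 0 0 0;0 0 0 0"}}

```text
t: 17.07
eef_pos: [0.4498, -0.1085, 0.1271]
tool_rot: [-0.0, 0.386, 0.922, 0.0]
contact_force: [0.8, 1.1, -0.1]
gripper_width: 0.455
```

>>> {"op": "drive_tool", "data": {"increments": "0 0 0 0;0 0 0 0;0 0 0 0;0 0 0 0;0 0 0 0", "grip": 0}}

```text
t: 17.48
eef_pos: [0.4492, -0.1096, 0.1276]
tool_rot: [0.0, 0.386, 0.922, -0.001]
contact_force: [-2.9, -1.0, 5.0]
gripper_width: 0.159
```

```bash
python3 s.py
```

```text
t 17.48 pos [ 0.4492 -0.1096  0.1276] yaw 2.3481 q7 0.51 F [-2.95 -0.96  5.05] M [-0.2471  0.5131  0.071 ] w 0.159
```

>>> {"op": "drive_tool", "data": {"increments": "-0.0003 -0.0002 0.0005 -0.1;0 0 -0.0003 -0.05;0 0 -0.0001 -0.05"}}

```text
t: 17.73
eef_pos: [0.4491, -0.1097, 0.1272]
tool_rot: [0.0, 0.478, 0.879, -0.0]
contact_force: [1.3, -0.5, -2.9]
gripper_width: 0.155
```

```bash
python3 s.py
```

```text
t 17.73 pos [ 0.4491 -0.1097  0.1272] yaw 2.1459 q7 0.34 F [ 1.28 -0.5  -2.88] M [-0.2662 -0.1904  0.1967] w 0.155
```

>>> {"op": "drive_tool", "data": {"increments": "0 0 -0.0002 -0.05;0 0 -0.0001 -0.05"}}

```text
t: 17.9
eef_pos: [0.4491, -0.1097, 0.127]
tool_rot: [0.0, 0.521, 0.854, -0.0]
contact_force: [0.0, -1.6, -2.7]
gripper_width: 0.153
```

```bash
python3 s.py
```

```text
t 17.90 pos [ 0.4491 -0.1097  0.127 ] yaw 2.0461 q7 0.25 F [ 0.03 -1.65 -2.69] M [-0.2945  0.0186  0.191 ] w 0.153
```

>>> {"op": "drive_tool", "data": {"increments": "0 0 -0.0001 -0.03"}}

```text
t: 17.98
eef_pos: [0.4491, -0.1097, 0.1269]
tool_rot: [0.0, 0.534, 0.846, -0.0]
contact_force: [-0.4, -1.1, -0.6]
gripper_width: 0.157
```

```bash
python3 s.py
```

```text
t 17.98 pos [ 0.4491 -0.1097  0.1269] yaw 2.0161 q7 0.22 F [-0.36 -1.11 -0.61] M [-0.3167  0.0044  0.1927] w 0.157
```

>>> {"op": "drive_tool", "data": {"increments": "0 0 -0.0001 -0.03"}}

```text
t: 18.07
eef_pos: [0.4491, -0.1097, 0.1268]
tool_rot: [0.0, 0.546, 0.838, -0.0]
contact_force: [-0.9, -1.7, -0.4]
gripper_width: 0.158
```

```bash
python3 s.py
```

```text
t 18.07 pos [ 0.4491 -0.1097  0.1268] yaw 1.9872 q7 0.20 F [-0.85 -1.67 -0.4 ] M [-0.268  -0.015   0.1906] w 0.158
```

>>> {"op": "drive_tool", "data": {"increments": "0 0 0 0;0 0 0 0;0 0 0.012 0;0 0 0.024 0;0.0188 -0.0065 0 -0.078;0.0188 -0.0065 0 -0.078;0.0188 -0.0065 0 -0.078;0.0188 -0.0065 0 -0.078;0.0188 -0.0065 0 -0.078;0.0188 -0.0065 0 -0.076;0 0 0 0;0 0 0 0", "grip": 0.45}}

```text
t: 19.07
eef_pos: [0.5625, -0.1482, 0.1632]
tool_rot: [0.0, 0.724, 0.69, 0.001]
contact_force: [-0.6, 0.2, -0.6]
gripper_width: 0.447
```

```bash
python3 s.py
```

```text
t 19.07 pos [ 0.5625 -0.1482  0.1632] yaw 1.5238 q7 -0.16 F [-0.64  0.24 -0.55] M [-0.0137  0.0236  0.0747] w 0.447
```

>>> {"op": "drive_tool", "data": {"increments": "0 0 -0.015 0;0 0 -0.015 0;0 0 -0.0055 0;0 0 0 0;0 0 0 0"}}

```text
t: 19.48
eef_pos: [0.5613, -0.148, 0.1274]
tool_rot: [-0.0, 0.724, 0.69, -0.0]
contact_force: [0.4, 0.2, 0.9]
gripper_width: 0.449
```

>>> {"op": "drive_tool", "data": {"increments": "0 0 0 0;0 0 0 0;0 0 0 0;0 0 0 0;0 0 0 0", "grip": 0}}

```text
t: 19.9
eef_pos: [0.5622, -0.1483, 0.1279]
tool_rot: [0.001, 0.724, 0.69, 0.0]
contact_force: [-1.8, 0.6, 6.0]
gripper_width: 0.157
```

```bash
python3 s.py
```

```text
t 19.90 pos [ 0.5622 -0.1483  0.1279] yaw 1.5228 q7 -0.19 F [-1.77  0.61  5.99] M [0.1012 0.3675 0.0071] w 0.157
```

>>> {"op": "drive_tool", "data": {"increments": "-0.0003 0 0.0005 -0.1;0 0 -0.0003 -0.05;0 0 -0.0001 -0.05"}}

```text
t: 20.15
eef_pos: [0.5623, -0.1483, 0.1275]
tool_rot: [0.001, 0.79, 0.613, 0.001]
contact_force: [0.9, -0.1, -0.7]
gripper_width: 0.155
```

```bash
python3 s.py
```

```text
t 20.15 pos [ 0.5623 -0.1483  0.1275] yaw 1.3207 q7 -0.36 F [ 0.9  -0.07 -0.68] M [-0.0605 -0.2808  0.1557] w 0.155
```

>>> {"op": "drive_tool", "data": {"increments": "0 0 -0.0002 -0.05;0 0 -0.0001 -0.05"}}

```text
t: 20.32
eef_pos: [0.5624, -0.1483, 0.1273]
tool_rot: [0.001, 0.819, 0.573, 0.001]
contact_force: [2.0, -0.6, -0.1]
gripper_width: 0.158
```

```bash
python3 s.py
```

```text
t 20.32 pos [ 0.5624 -0.1483  0.1273] yaw 1.2209 q7 -0.45 F [ 1.98 -0.59 -0.07] M [-0.1056 -0.296   0.1793] w 0.158
```

>>> {"op": "drive_tool", "data": {"increments": "0 0 -0.0001 -0.03"}}

```text
t: 20.4
eef_pos: [0.5624, -0.1483, 0.1272]
tool_rot: [0.001, 0.828, 0.561, 0.001]
contact_force: [2.4, 0.0, 0.8]
gripper_width: 0.154
```

```bash
python3 s.py
```

```text
t 20.40 pos [ 0.5624 -0.1483  0.1272] yaw 1.1909 q7 -0.47 F [2.36 0.04 0.84] M [-0.129  -0.2843  0.1535] w 0.154
```

>>> {"op": "drive_tool", "data": {"increments": "0 0 -0.0001 -0.03"}}

```text
t: 20.48
eef_pos: [0.5624, -0.1483, 0.1271]
tool_rot: [0.001, 0.836, 0.549, 0.001]
contact_force: [2.0, -0.4, 0.9]
gripper_width: 0.158
```

```bash
python3 s.py
```

```text
t 20.48 pos [ 0.5624 -0.1483  0.1271] yaw 1.1619 q7 -0.50 F [ 2.01 -0.39  0.93] M [-0.0972 -0.2608  0.1704] w 0.158
```

>>> {"op": "drive_tool", "data": {"increments": "0 0 0 0;0 0 0 0;0 0 0.012 0;0 0 0.024 0;-0.0091 0.0191 0 -0.107;-0.0091 0.0191 0 -0.107;-0.0091 0.0191 0 -0.107;-0.0091 0.0191 0 -0.107;-0.0091 0.0191 0 -0.107;-0.0091 0.0191 0 -0.107;-0.0091 0.0191 0 -0.107;-0.0091 0.0191 0 -0.107", "grip": 0.45}}

```text
t: 21.48
eef_pos: [0.4883, 0.0055, 0.1634]
tool_rot: [0.0, 0.989, 0.151, 0.0]
contact_force: [-0.3, 0.4, -0.4]
gripper_width: 0.45
```

>>> {"op": "drive_tool", "data": {"increments": "0 0 0 0;0 0 0 0"}}

```text
t: 21.65
eef_pos: [0.4885, 0.0057, 0.1634]
tool_rot: [0.0, 0.988, 0.155, 0.0]
contact_force: [-0.3, -0.5, 0.2]
gripper_width: 0.444
```

```bash
python3 s.py
```

```text
t 21.65 pos [0.4885 0.0057 0.1634] yaw 0.3112 q7 -1.53 F [-0.26 -0.5   0.21] M [-0.0543  0.0059 -0.0282] w 0.444
```

>>> {"op": "drive_tool", "data": {"increments": "0.0005 0 -0.015 0;0 0 -0.015 0;0 0 -0.0058 0;0 0 0 0;0 0 0 0"}}

```text
t: 22.07
eef_pos: [0.4894, 0.004, 0.1269]
tool_rot: [-0.0, 0.988, 0.153, -0.0]
contact_force: [-0.0, -0.5, -0.1]
gripper_width: 0.452
```

>>> {"op": "drive_tool", "data": {"increments": "0 0 0 0;0 0 0 0;0 0 0 0;0 0 0 0;0 0 0 0", "grip": 0}}

```text
t: 22.48
eef_pos: [0.4898, 0.0044, 0.1275]
tool_rot: [0.0, 0.988, 0.153, 0.001]
contact_force: [-0.4, -1.7, 5.9]
gripper_width: 0.159
```

```bash
python3 s.py
```

```text
t 22.48 pos [0.4898 0.0044 0.1275] yaw 0.3067 q7 -1.56 F [-0.38 -1.74  5.92] M [-0.2687  0.2106  0.0428] w 0.159
```

>>> {"op": "drive_tool", "data": {"increments": "0 0 0.0005 -0.1;0 0 -0.0003 -0.05;0 0 -0.0001 -0.05"}}

```text
t: 22.73
eef_pos: [0.4898, 0.0041, 0.1271]
tool_rot: [0.0, 0.999, 0.052, 0.001]
contact_force: [0.9, -1.7, -1.1]
gripper_width: 0.159
```

```bash
python3 s.py
```

```text
t 22.73 pos [0.4898 0.0041 0.1271] yaw 0.1042 q7 -1.74 F [ 0.87 -1.71 -1.11] M [-0.4147 -0.3303  0.1777] w 0.159
```

>>> {"op": "drive_tool", "data": {"increments": "0 0 -0.0002 -0.05;0 0 -0.0001 -0.05"}}

```text
t: 22.9
eef_pos: [0.4898, 0.004, 0.1268]
tool_rot: [0.0, 1.0, 0.002, 0.001]
contact_force: [0.6, -3.1, 0.0]
gripper_width: 0.154
```

```bash
python3 s.py
```

```text
t 22.90 pos [0.4898 0.004  0.1268] yaw 0.0044 q7 -1.83 F [ 0.61 -3.12  0.02] M [-0.4529 -0.2632  0.2279] w 0.154
```

>>> {"op": "drive_tool", "data": {"increments": "0 0 -0.0001 -0.03"}}

```text
t: 22.98
eef_pos: [0.4898, 0.0039, 0.1268]
tool_rot: [0.0, 1.0, -0.013, 0.001]
contact_force: [1.3, -2.1, 2.0]
gripper_width: 0.158
```

```bash
python3 s.py
```

```text
t 22.98 pos [0.4898 0.0039 0.1268] yaw -0.0256 q7 -1.86 F [ 1.27 -2.11  2.  ] M [-0.5244 -0.2665  0.2256] w 0.158
```

>>> {"op": "drive_tool", "data": {"increments": "0 0 -0.0001 -0.03"}}

```text
t: 23.07
eef_pos: [0.4898, 0.0039, 0.1267]
tool_rot: [0.0, 1.0, -0.027, 0.001]
contact_force: [1.3, -2.1, 3.1]
gripper_width: 0.156
```

```bash
python3 s.py
```

```text
t 23.07 pos [0.4898 0.0039 0.1267] yaw -0.0547 q7 -1.88 F [ 1.28 -2.12  3.12] M [-0.5365 -0.195   0.1979] w 0.156
```

Round 2 is done: every knob is at 0.76 rad in total, and the torque readings still look like free turning, 0.16–0.22 N m with about ±0.025 N m of noise. Round 3 starts at knob 3.

>>> {"op": "drive_tool", "data": {"increments": "0 0 0 0;0 0 0 0;0 0 0.012 0;0 0 0.024 0;0.0141 -0.0048 0 0.115;0.0141 -0.0048 0 0.115;0.0141 -0.0048 0 0.115;0.0141 -0.0048 0 0.115;0.0141 -0.0048 0 0.115;0.0141 -0.0048 0 0.115;0.0141 -0.0048 0 0.115;0.0141 -0.0048 0 0.115", "grip": 0.45}}

```text
t: 24.07
eef_pos: [0.6023, -0.0338, 0.1621]
tool_rot: [-0.0, 0.906, 0.423, -0.0]
contact_force: [0.3, 0.1, -0.6]
gripper_width: 0.45
```

>>> {"op": "drive_tool", "data": {"increments": "0 0 0 0.115;0 0 0 0;0 0 0 0"}}

```text
t: 24.32
eef_pos: [0.6014, -0.0337, 0.1619]
tool_rot: [-0.001, 0.883, 0.47, -0.0]
contact_force: [0.7, 0.3, -0.1]
gripper_width: 0.449
```

```bash
python3 s.py
```

```text
t 24.32 pos [ 0.6014 -0.0337  0.1619] yaw 0.9789 q7 -0.85 F [ 0.73  0.32 -0.11] M [-0.0244  0.012   0.0297] w 0.449
```

>>> {"op": "drive_tool", "data": {"increments": "0.0006 -0.001 -0.015 0;0 0 -0.015 0;0 0 -0.0055 0;0 0 0 0;0 0 0 0"}}

```text
t: 24.73
eef_pos: [0.6022, -0.0345, 0.127]
tool_rot: [-0.0, 0.882, 0.471, -0.0]
contact_force: [0.9, 0.2, 0.0]
gripper_width: 0.446
```

>>> {"op": "drive_tool", "data": {"increments": "0 0 0 0;0 0 0 0;0 0 0 0;0 0 0 0;0 0 0 0", "grip": 0}}

```text
t: 25.15
eef_pos: [0.6027, -0.0344, 0.1278]
tool_rot: [0.0, 0.882, 0.472, 0.0]
contact_force: [-2.4, 1.3, 5.0]
gripper_width: 0.157
```

```bash
python3 s.py
```

```text
t 25.15 pos [ 0.6027 -0.0344  0.1278] yaw 0.9820 q7 -0.87 F [-2.44  1.27  5.02] M [0.1557 0.6287 0.0848] w 0.157
```

>>> {"op": "drive_tool", "data": {"increments": "-0.0001 0 0.0005 -0.05;0 0 -0.0001 -0.03"}}

```text
t: 25.32
eef_pos: [0.6028, -0.0345, 0.1277]
tool_rot: [0.0, 0.9, 0.435, 0.001]
contact_force: [-0.2, 1.4, 1.5]
gripper_width: 0.16
```

```bash
python3 s.py
```

```text
t 25.32 pos [ 0.6028 -0.0345  0.1277] yaw 0.9001 q7 -0.94 F [-0.25  1.44  1.53] M [0.1906 0.0711 0.2391] w 0.160
```

>>> {"op": "drive_tool", "data": {"increments": "0 0 -0.0001 -0.04"}}

```text
t: 25.4
eef_pos: [0.6028, -0.0345, 0.1277]
tool_rot: [0.0, 0.909, 0.417, 0.001]
contact_force: [-0.1, 0.1, 1.6]
gripper_width: 0.157
```

```bash
python3 s.py
```

```text
t 25.40 pos [ 0.6028 -0.0345  0.1277] yaw 0.8609 q7 -0.97 F [-0.09  0.14  1.61] M [0.1424 0.0564 0.2184] w 0.157
```

>>> {"op": "drive_tool", "data": {"increments": "0 0 -0.0001 -0.04"}}

```text
t: 25.48
eef_pos: [0.6029, -0.0346, 0.1276]
tool_rot: [0.0, 0.917, 0.399, 0.001]
contact_force: [-0.8, 0.8, 1.5]
gripper_width: 0.156
```

```bash
python3 s.py
```

```text
t 25.48 pos [ 0.6029 -0.0346  0.1276] yaw 0.8205 q7 -1.01 F [-0.79  0.78  1.49] M [0.1111 0.079  0.2629] w 0.156
```

>>> {"op": "drive_tool", "data": {"increments": "0 0 -0.0001 -0.04"}}

```text
t: 25.57
eef_pos: [0.603, -0.0346, 0.1275]
tool_rot: [0.0, 0.925, 0.38, 0.001]
contact_force: [-1.2, 0.5, 2.1]
gripper_width: 0.156
```

```bash
python3 s.py
```

```text
t 25.57 pos [ 0.603  -0.0346  0.1275] yaw 0.7804 q7 -1.04 F [-1.16  0.55  2.06] M [0.0511 0.0336 0.277 ] w 0.156
```

>>> {"op": "drive_tool", "data": {"increments": "0 0 0 0;0 0 0 0;0 0 0.012 0;0 0 0.024 0;-0.0192 -0.0094 0 0.12;-0.0192 -0.0094 0 0.12;-0.0192 -0.0094 0 0.12;-0.0192 -0.0094 0 0.12;-0.0192 -0.0094 0 0.12;-0.0192 -0.0094 0 0.12;-0.0192 -0.0094 0 0.12;-0.0192 -0.0094 0 0.12", "grip": 0.45}}

```text
t: 26.57
eef_pos: [0.4482, -0.1107, 0.1638]
tool_rot: [0.001, 0.642, 0.767, -0.0]
contact_force: [-0.1, -0.1, 0.1]
gripper_width: 0.451
```

>>> {"op": "drive_tool", "data": {"increments": "0 0 0 0.124;0 0 0 0.124;0 0 0 0;0 0 0 0"}}

```text
t: 26.9
eef_pos: [0.4492, -0.1103, 0.1636]
tool_rot: [0.0, 0.546, 0.838, 0.0]
contact_force: [0.6, -0.2, -0.0]
gripper_width: 0.452
```

```bash
python3 s.py
```

```text
t 26.90 pos [ 0.4492 -0.1103  0.1636] yaw 1.9860 q7 0.26 F [ 0.6  -0.24 -0.04] M [-0.0361  0.0329 -0.0183] w 0.452
```

>>> {"op": "drive_tool", "data": {"increments": "0 0 -0.015 0;0 0 -0.015 0;0 0 -0.0063 0;0 0 0 0;0 0 0 0"}}

```text
t: 27.32
eef_pos: [0.449, -0.1098, 0.1268]
tool_rot: [-0.0, 0.545, 0.838, 0.0]
contact_force: [0.8, 0.2, -0.2]
gripper_width: 0.453
```

>>> {"op": "drive_tool", "data": {"increments": "0 0 0 0;0 0 0 0;0 0 0 0;0 0 0 0;0 0 0 0", "grip": 0}}

```text
t: 27.73
eef_pos: [0.4492, -0.1101, 0.1274]
tool_rot: [0.001, 0.545, 0.839, 0.0]
contact_force: [-1.9, 1.1, 5.7]
gripper_width: 0.158
```

```bash
python3 s.py
```

```text
t 27.73 pos [ 0.4492 -0.1101  0.1274] yaw 1.9897 q7 0.21 F [-1.92  1.12  5.71] M [0.112  0.3563 0.1307] w 0.158
```

>>> {"op": "drive_tool", "data": {"increments": "-0.0003 -0.0001 0.0005 -0.05;0 0 -0.0001 -0.03"}}

```text
t: 27.9
eef_pos: [0.4491, -0.1102, 0.1273]
tool_rot: [0.001, 0.578, 0.816, 0.0]
contact_force: [1.5, -0.3, -0.7]
gripper_width: 0.155
```

```bash
python3 s.py
```

```text
t 27.90 pos [ 0.4491 -0.1102  0.1273] yaw 1.9079 q7 0.14 F [ 1.48 -0.27 -0.69] M [-0.0422 -0.3063  0.2649] w 0.155
```

>>> {"op": "drive_tool", "data": {"increments": "0 0 -0.0001 -0.04"}}

```text
t: 27.98
eef_pos: [0.4491, -0.1102, 0.1272]
tool_rot: [0.001, 0.594, 0.804, 0.0]
contact_force: [1.7, 0.1, -0.6]
gripper_width: 0.157
```

```bash
python3 s.py
```

```text
t 27.98 pos [ 0.4491 -0.1102  0.1272] yaw 1.8688 q7 0.11 F [ 1.68  0.06 -0.61] M [ 0.0308 -0.22    0.3406] w 0.157
```

>>> {"op": "drive_tool", "data": {"increments": "0 0 -0.0001 -0.04"}}

```text
t: 28.07
eef_pos: [0.4491, -0.1101, 0.1272]
tool_rot: [0.001, 0.61, 0.792, 0.0]
contact_force: [-0.1, -1.2, -0.3]
gripper_width: 0.159
```

```bash
python3 s.py
```

```text
t 28.07 pos [ 0.4491 -0.1101  0.1272] yaw 1.8285 q7 0.07 F [-0.06 -1.23 -0.33] M [-0.0636 -0.1286  0.2991] w 0.159
```

>>> {"op": "drive_tool", "data": {"increments": "0 0 0 0;0 0 0 0;0 0 0.012 0;0 0 0.024 0;0.0189 -0.0063 0 -0.111;0.0189 -0.0063 0 -0.111;0.0189 -0.0063 0 -0.111;0.0189 -0.0063 0 -0.111;0.0189 -0.0063 0 -0.111;0.0189 -0.0063 0 -0.111;0 0 0 0;0 0 0 0", "grip": 0.45}}

```text
t: 29.07
eef_pos: [0.5624, -0.148, 0.1626]
tool_rot: [-0.0, 0.835, 0.55, 0.0]
contact_force: [-1.5, -1.1, -1.2]
gripper_width: 0.45
```

```bash
python3 s.py
```

```text
t 29.07 pos [ 0.5624 -0.148   0.1626] yaw 1.1655 q7 -0.47 F [-1.5  -1.14 -1.16] M [0.0123 0.0078 0.0493] w 0.450
```

>>> {"op": "drive_tool", "data": {"increments": "0.0005 0 -0.015 0;0 0 -0.015 0;0 0 -0.006 0;0 0 0 0;0 0 0 0"}}

```text
t: 29.48
eef_pos: [0.5618, -0.1478, 0.1269]
tool_rot: [-0.0, 0.835, 0.55, -0.0]
contact_force: [0.4, 0.6, 1.0]
gripper_width: 0.452
```

>>> {"op": "drive_tool", "data": {"increments": "0 0 0 0;0 0 0 0;0 0 0 0;0 0 0 0;0 0 0 0", "grip": 0}}

```text
t: 29.9
eef_pos: [0.5626, -0.1479, 0.1278]
tool_rot: [0.0, 0.835, 0.55, 0.0]
contact_force: [-2.9, 0.8, 6.4]
gripper_width: 0.149
```

```bash
python3 s.py
```

```text
t 29.90 pos [ 0.5626 -0.1479  0.1278] yaw 1.1640 q7 -0.49 F [-2.91  0.77  6.45] M [0.1441 0.572  0.062 ] w 0.149
```

>>> {"op": "drive_tool", "data": {"increments": "-0.0003 0 0.0005 -0.05;0 0 -0.0001 -0.03"}}

```text
t: 30.07
eef_pos: [0.5627, -0.148, 0.1277]
tool_rot: [0.0, 0.857, 0.515, 0.001]
contact_force: [0.6, 0.1, 0.3]
gripper_width: 0.159
```

```bash
python3 s.py
```

```text
t 30.07 pos [ 0.5627 -0.148   0.1277] yaw 1.0822 q7 -0.56 F [0.6  0.1  0.26] M [ 0.0342 -0.0518  0.2198] w 0.159
```

>>> {"op": "drive_tool", "data": {"increments": "0 0 -0.0001 -0.04"}}

```text
t: 30.15
eef_pos: [0.5627, -0.148, 0.1276]
tool_rot: [0.001, 0.867, 0.498, 0.001]
contact_force: [0.8, 0.6, 0.3]
gripper_width: 0.155
```

```bash
python3 s.py
```

```text
t 30.15 pos [ 0.5627 -0.148   0.1276] yaw 1.0430 q7 -0.60 F [0.81 0.58 0.34] M [-0.0171 -0.1124  0.1849] w 0.155
```

>>> {"op": "drive_tool", "data": {"increments": "0 0 -0.0001 -0.04"}}

```text
t: 30.23
eef_pos: [0.5628, -0.148, 0.1276]
tool_rot: [0.001, 0.877, 0.481, 0.001]
contact_force: [0.7, -0.1, 0.3]
gripper_width: 0.159
```

```bash
python3 s.py
```

```text
t 30.23 pos [ 0.5628 -0.148   0.1276] yaw 1.0027 q7 -0.63 F [ 0.68 -0.1   0.29] M [-0.0585 -0.1035  0.2357] w 0.159
```

>>> {"op": "drive_tool", "data": {"increments": "0 0 -0.0001 -0.03"}}

```text
t: 30.32
eef_pos: [0.5628, -0.148, 0.1275]
tool_rot: [0.001, 0.884, 0.467, 0.001]
contact_force: [0.7, 0.0, 1.2]
gripper_width: 0.161
```

```bash
python3 s.py
```

```text
t 30.32 pos [ 0.5628 -0.148   0.1275] yaw 0.9725 q7 -0.66 F [0.68 0.05 1.17] M [-0.0517 -0.0553  0.2509] w 0.161
```

>>> {"op": "drive_tool", "data": {"increments": "0 0 -0.0001 -0.03"}}

```text
t: 30.4
eef_pos: [0.5628, -0.148, 0.1274]
tool_rot: [0.001, 0.891, 0.454, 0.001]
contact_force: [0.3, 0.3, 1.1]
gripper_width: 0.158
```

```bash
python3 s.py
```

```text
t 30.40 pos [ 0.5628 -0.148   0.1274] yaw 0.9432 q7 -0.69 F [0.32 0.26 1.12] M [-0.0516 -0.0412  0.2132] w 0.158
```

>>> {"op": "drive_tool", "data": {"increments": "0 0 0 0;0 0 0 0;0 0 0.012 0;0 0 0.024 0;-0.0091 0.0191 0 -0.12;-0.0091 0.0191 0 -0.12;-0.0091 0.0191 0 -0.12;-0.0091 0.0191 0 -0.12;-0.0091 0.0191 0 -0.12;-0.0091 0.0191 0 -0.12;-0.0091 0.0191 0 -0.12;-0.0091 0.0191 0 -0.12", "grip": 0.45}}

```text
t: 31.4
eef_pos: [0.4891, 0.0058, 0.1638]
tool_rot: [-0.0, 1.0, -0.011, 0.001]
contact_force: [0.7, -0.7, -0.3]
gripper_width: 0.45
```

>>> {"op": "drive_tool", "data": {"increments": "0 0 0 -0.038;0 0 0 0;0 0 0 0"}}

```text
t: 31.65
eef_pos: [0.4897, 0.0048, 0.1636]
tool_rot: [0.0, 1.0, -0.026, 0.001]
contact_force: [-0.1, 0.6, 0.8]
gripper_width: 0.448
```

```bash
python3 s.py
```

```text
t 31.65 pos [0.4897 0.0048 0.1636] yaw -0.0519 q7 -1.86 F [-0.06  0.6   0.79] M [-0.0256  0.0174  0.0068] w 0.448
```

>>> {"op": "drive_tool", "data": {"increments": "0 0.0003 -0.015 0;0 0 -0.015 0;0 0 -0.0065 0;0 0 0 0;0 0 0 0"}}

```text
t: 32.07
eef_pos: [0.4895, 0.0046, 0.1264]
tool_rot: [0.0, 1.0, -0.027, -0.0]
contact_force: [0.0, -0.7, 0.9]
gripper_width: 0.453
```

>>> {"op": "drive_tool", "data": {"increments": "0 0 0 0;0 0 0 0;0 0 0 0;0 0 0 0;0 0 0 0", "grip": 0}}

```text
t: 32.48
eef_pos: [0.4899, 0.004, 0.1272]
tool_rot: [0.001, 1.0, -0.027, 0.001]
contact_force: [-1.1, -5.3, 6.3]
gripper_width: 0.157
```

```bash
python3 s.py
```

```text
t 32.48 pos [0.4899 0.004  0.1272] yaw -0.0549 q7 -1.88 F [-1.13 -5.26  6.28] M [-0.9753  0.2053  0.1813] w 0.157
```

>>> {"op": "drive_tool", "data": {"increments": "0 0 0.0005 -0.05;0 0 -0.0001 -0.03"}}

```text
t: 32.65
eef_pos: [0.4898, 0.0039, 0.1271]
tool_rot: [0.001, 0.998, -0.068, 0.001]
contact_force: [1.6, -5.5, 0.3]
gripper_width: 0.157
```

```bash
python3 s.py
```

```text
t 32.65 pos [0.4898 0.0039 0.1271] yaw -0.1369 q7 -1.95 F [ 1.64 -5.54  0.32] M [-1.0407 -0.2024  0.2613] w 0.157
```

>>> {"op": "drive_tool", "data": {"increments": "0 0 -0.0001 -0.04"}}

```text
t: 32.73
eef_pos: [0.4898, 0.0038, 0.127]
tool_rot: [0.001, 0.996, -0.088, 0.001]
contact_force: [0.2, -5.6, 1.0]
gripper_width: 0.16
```

```bash
python3 s.py
```

```text
t 32.73 pos [0.4898 0.0038 0.127 ] yaw -0.1762 q7 -1.99 F [ 0.21 -5.57  1.01] M [-1.1105 -0.1399  0.2506] w 0.160
```

>>> {"op": "drive_tool", "data": {"increments": "0 0 -0.0001 -0.04"}}

```text
t: 32.82
eef_pos: [0.4898, 0.0038, 0.1269]
tool_rot: [0.001, 0.994, -0.108, 0.001]
contact_force: [0.3, -5.7, 2.5]
gripper_width: 0.155
```

```bash
python3 s.py
```

```text
t 32.82 pos [0.4898 0.0038 0.1269] yaw -0.2166 q7 -2.02 F [ 0.32 -5.71  2.48] M [-1.1289 -0.1488  0.3094] w 0.155
```

>>> {"op": "drive_tool", "data": {"increments": "0 -0.0007 0 0"}}

```text
t: 32.9
eef_pos: [0.4898, 0.0037, 0.1269]
tool_rot: [0.0, 0.994, -0.108, 0.001]
contact_force: [1.5, -2.8, 0.9]
gripper_width: 0.157
```

```bash
python3 s.py
```

```text
t 32.90 pos [0.4898 0.0037 0.1269] yaw -0.2163 q7 -2.02 F [ 1.46 -2.77  0.88] M [-0.4977 -0.1012  0.1176] w 0.157
```

>>> {"op": "drive_tool", "data": {"increments": "0 0 0 -0.015"}}

```text
t: 32.98
eef_pos: [0.4898, 0.0037, 0.1269]
tool_rot: [0.0, 0.993, -0.114, 0.001]
contact_force: [0.1, -5.9, 1.9]
gripper_width: 0.159
```

```bash
python3 s.py
```

```text
t 32.98 pos [0.4898 0.0037 0.1269] yaw -0.2291 q7 -2.03 F [ 0.14 -5.87  1.92] M [-0.9911 -0.2625  0.3097] w 0.159
```

>>> {"op": "drive_tool", "data": {"increments": "0 0 0 0"}}

```text
t: 33.07
eef_pos: [0.4898, 0.0037, 0.1269]
tool_rot: [0.0, 0.993, -0.115, 0.001]
contact_force: [0.3, -6.2, 3.2]
gripper_width: 0.156
```

```bash
python3 s.py
```

```text
t 33.07 pos [0.4898 0.0037 0.1269] yaw -0.2299 q7 -2.03 F [ 0.33 -6.22  3.23] M [-1.046  -0.2127  0.2418] w 0.156
```

>>> {"op": "drive_tool", "data": {"increments": "0 0 0 0"}}

```text
t: 33.15
eef_pos: [0.4898, 0.0037, 0.1269]
tool_rot: [0.0, 0.993, -0.114, 0.001]
contact_force: [0.8, -5.8, 2.6]
gripper_width: 0.163
```

```bash
python3 s.py
```

```text
t 33.15 pos [0.4898 0.0037 0.1269] yaw -0.2293 q7 -2.03 F [ 0.8  -5.8   2.58] M [-1.0438 -0.2048  0.2345] w 0.163
```

>>> {"op": "drive_tool", "data": {"increments": "0 0 0 0;0 0 0 0;0 0 0.012 0;0 0 0.024 0;0.0141 -0.0048 0 0.12;0.0141 -0.0048 0 0.12;0.0141 -0.0048 0 0.12;0.0141 -0.0048 0 0.12;0.0141 -0.0048 0 0.12;0.0141 -0.0048 0 0.12;0.0141 -0.0048 0 0.12;0.0141 -0.0048 0 0.12", "grip": 0.45}}

```text
t: 34.15
eef_pos: [0.6026, -0.0332, 0.1623]
tool_rot: [-0.001, 0.933, 0.36, -0.0]
contact_force: [0.3, -0.5, -0.3]
gripper_width: 0.45
```

>>> {"op": "drive_tool", "data": {"increments": "0 0 0 0.05;0 0 0 0;0 0 0 0"}}

```text
t: 34.4
eef_pos: [0.6017, -0.0332, 0.1621]
tool_rot: [-0.001, 0.925, 0.38, -0.0]
contact_force: [0.1, 0.0, 0.4]
gripper_width: 0.45
```

```bash
python3 s.py
```

```text
t 34.40 pos [ 0.6017 -0.0332  0.1621] yaw 0.7795 q7 -1.03 F [0.13 0.05 0.44] M [-0.0056 -0.0138  0.0138] w 0.450
```

>>> {"op": "drive_tool", "data": {"increments": "0.0008 -0.0013 -0.015 0;0 0 -0.015 0;0 0 -0.0057 0;0 0 0 0;0 0 0 0"}}

```text
t: 34.82
eef_pos: [0.6026, -0.0348, 0.1269]
tool_rot: [-0.0, 0.925, 0.38, -0.0]
contact_force: [0.7, -0.4, 1.4]
gripper_width: 0.449
```

>>> {"op": "drive_tool", "data": {"increments": "0 0 0 0;0 0 0 0;0 0 0 0;0 0 0 0;0 0 0.0005 0", "grip": 0}}

```text
t: 35.23
eef_pos: [0.6031, -0.0346, 0.1279]
tool_rot: [-0.0, 0.925, 0.381, 0.0]
contact_force: [-0.3, 1.2, -0.4]
gripper_width: 0.157
```

```bash
python3 s.py
```

```text
t 35.23 pos [ 0.6031 -0.0346  0.1279] yaw 0.7815 q7 -1.04 F [-0.34  1.24 -0.42] M [0.3436 0.0885 0.098 ] w 0.157
```

>>> {"op": "drive_tool", "data": {"increments": "0 0 0 -0.02"}}

```text
t: 35.32
eef_pos: [0.6031, -0.0346, 0.1278]
tool_rot: [-0.0, 0.928, 0.371, 0.0]
contact_force: [-1.7, 2.1, 3.5]
gripper_width: 0.154
```

```bash
python3 s.py
```

```text
t 35.32 pos [ 0.6031 -0.0346  0.1278] yaw 0.7611 q7 -1.06 F [-1.7   2.13  3.46] M [0.3314 0.3668 0.2562] w 0.154
```

>>> {"op": "drive_tool", "data": {"increments": "0 0 0 -0.012"}}

```text
t: 35.4
eef_pos: [0.6031, -0.0346, 0.1278]
tool_rot: [-0.0, 0.931, 0.365, 0.0]
contact_force: [-2.3, 1.4, 4.0]
gripper_width: 0.158
```

```bash
python3 s.py
```

```text
t 35.40 pos [ 0.6031 -0.0346  0.1278] yaw 0.7477 q7 -1.07 F [-2.32  1.44  3.99] M [0.4655 0.3858 0.2534] w 0.158
```

>>> {"op": "drive_tool", "data": {"increments": "0 0 0 -0.012"}}

```text
t: 35.48
eef_pos: [0.6031, -0.0347, 0.1278]
tool_rot: [-0.0, 0.933, 0.36, 0.0]
contact_force: [-2.9, 1.9, 5.0]
gripper_width: 0.157
```

```bash
python3 s.py
```

```text
t 35.48 pos [ 0.6031 -0.0347  0.1278] yaw 0.7360 q7 -1.08 F [-2.93  1.92  4.96] M [0.5734 0.4581 0.2803] w 0.157
```

>>> {"op": "drive_tool", "data": {"increments": "0 0 0 0;0 0 0 0;0 0 0.012 0;0 0 0.024 0;-0.0192 -0.0094 0 0.12;-0.0192 -0.0094 0 0.12;-0.0192 -0.0094 0 0.12;-0.0192 -0.0094 0 0.12;-0.0192 -0.0094 0 0.12;-0.0192 -0.0094 0 0.12;-0.0192 -0.0094 0 0.12;-0.0192 -0.0094 0 0.12", "grip": 0.45}}

```text
t: 36.48
eef_pos: [0.4487, -0.1114, 0.164]
tool_rot: [0.001, 0.659, 0.752, -0.0]
contact_force: [-0.3, -0.3, 0.4]
gripper_width: 0.447
```

>>> {"op": "drive_tool", "data": {"increments": "0 0 0 0.066;0 0 0 0.066;0 0 0 0;0 0 0 0"}}

```text
t: 36.82
eef_pos: [0.4497, -0.1109, 0.1639]
tool_rot: [0.0, 0.611, 0.791, 0.0]
contact_force: [0.1, 0.2, 0.4]
gripper_width: 0.454
```

```bash
python3 s.py
```

```text
t 36.82 pos [ 0.4497 -0.1109  0.1639] yaw 1.8260 q7 0.12 F [0.14 0.2  0.43] M [-0.0045 -0.0469 -0.0212] w 0.454
```

>>> {"op": "drive_tool", "data": {"increments": "0 0 -0.015 0;0 0 -0.015 0;0 0 -0.0068 0;0 0 0 0;0 0 0 0"}}

```text
t: 37.23
eef_pos: [0.4494, -0.1102, 0.1266]
tool_rot: [-0.0, 0.61, 0.792, -0.0]
contact_force: [0.1, -0.2, 0.3]
gripper_width: 0.451
```

>>> {"op": "drive_tool", "data": {"increments": "0 0 0 0;0 0 0 0;0 0 0 0;0 0 0 0;0 0 0.0005 0", "grip": 0}}

```text
t: 37.65
eef_pos: [0.4492, -0.1106, 0.1274]
tool_rot: [0.0, 0.61, 0.792, -0.0]
contact_force: [1.8, -0.5, -6.7]
gripper_width: 0.16
```

```bash
python3 s.py
```

```text
t 37.65 pos [ 0.4492 -0.1106  0.1274] yaw 1.8288 q7 0.07 F [ 1.76 -0.46 -6.67] M [-0.0875 -0.2189  0.0528] w 0.160
```

>>> {"op": "drive_tool", "data": {"increments": "0 0 0 -0.018"}}

```text
t: 37.73
eef_pos: [0.4493, -0.1106, 0.1273]
tool_rot: [0.0, 0.617, 0.787, -0.0]
contact_force: [-0.5, 0.1, 1.3]
gripper_width: 0.161
```

```bash
python3 s.py
```

```text
t 37.73 pos [ 0.4493 -0.1106  0.1273] yaw 1.8106 q7 0.05 F [-0.48  0.06  1.28] M [-0.1645  0.1879  0.2691] w 0.161
```

>>> {"op": "drive_tool", "data": {"increments": "0 0 0 -0.01"}}

```text
t: 37.82
eef_pos: [0.4493, -0.1106, 0.1273]
tool_rot: [0.0, 0.622, 0.783, -0.0]
contact_force: [-2.2, -0.7, 2.3]
gripper_width: 0.156
```

```bash
python3 s.py
```

```text
t 37.82 pos [ 0.4493 -0.1106  0.1273] yaw 1.7995 q7 0.04 F [-2.21 -0.67  2.31] M [-0.1059  0.332   0.3006] w 0.156
```

>>> {"op": "drive_tool", "data": {"increments": "0 0 0 -0.01"}}

```text
t: 37.9
eef_pos: [0.4493, -0.1106, 0.1273]
tool_rot: [0.0, 0.626, 0.78, -0.0]
contact_force: [-2.7, -1.2, 3.8]
gripper_width: 0.157
```

```bash
python3 s.py
```

```text
t 37.90 pos [ 0.4493 -0.1106  0.1273] yaw 1.7898 q7 0.04 F [-2.71 -1.17  3.84] M [-0.1608  0.4729  0.262 ] w 0.157
```

>>> {"op": "drive_tool", "data": {"increments": "0 0 0 0;0 0 0 0;0 0 0.012 0;0 0 0.024 0;0.0189 -0.0062 0 -0.121;0.0189 -0.0062 0 -0.121;0.0189 -0.0062 0 -0.121;0.0189 -0.0062 0 -0.121;0.0189 -0.0062 0 -0.121;0.0189 -0.0062 0 -0.121;0 0 0 -0.121;0 0 0 0", "grip": 0.45}}

```text
t: 38.9
eef_pos: [0.5638, -0.1476, 0.1628]
tool_rot: [0.0, 0.892, 0.453, 0.0]
contact_force: [-0.3, -0.0, 1.0]
gripper_width: 0.449
```

>>> {"op": "drive_tool", "data": {"increments": "0 0 0 0"}}

```text
t: 38.98
eef_pos: [0.5626, -0.1472, 0.1627]
tool_rot: [-0.0, 0.89, 0.456, -0.0]
contact_force: [0.6, -0.4, 0.1]
gripper_width: 0.446
```

```bash
python3 s.py
```

```text
t 38.98 pos [ 0.5626 -0.1472  0.1627] yaw 0.9477 q7 -0.66 F [ 0.57 -0.44  0.15] M [ 0.0504  0.0473 -0.004 ] w 0.446
```

>>> {"op": "drive_tool", "data": {"increments": "0 -0.0008 -0.015 0;0 0 -0.015 0;0 0 -0.0058 0;0 0 0 0;0 0 0 0"}}

```text
t: 39.4
eef_pos: [0.5624, -0.1483, 0.1273]
tool_rot: [-0.0, 0.89, 0.455, -0.0]
contact_force: [0.5, 0.3, 0.7]
gripper_width: 0.449
```

>>> {"op": "drive_tool", "data": {"increments": "0 0 0 0;0 0 0 0;0 0 0 0;0 0 0 0;0 0 0.0005 0", "grip": 0}}

```text
t: 39.82
eef_pos: [0.5628, -0.1482, 0.1283]
tool_rot: [0.0, 0.891, 0.455, 0.0]
contact_force: [-1.0, 0.4, -1.9]
gripper_width: 0.158
```

```bash
python3 s.py
```

```text
t 39.82 pos [ 0.5628 -0.1482  0.1283] yaw 0.9446 q7 -0.69 F [-0.99  0.44 -1.91] M [0.1383 0.0089 0.0993] w 0.158
```

>>> {"op": "drive_tool", "data": {"increments": "0 0 0 -0.03"}}

```text
t: 39.9
eef_pos: [0.5628, -0.1481, 0.1282]
tool_rot: [0.0, 0.897, 0.442, 0.0]
contact_force: [-1.7, 1.5, 2.6]
gripper_width: 0.157
```

```bash
python3 s.py
```

```text
t 39.90 pos [ 0.5628 -0.1481  0.1282] yaw 0.9149 q7 -0.71 F [-1.72  1.49  2.56] M [0.1772 0.2915 0.2866] w 0.157
```

>>> {"op": "drive_tool", "data": {"increments": "0 0 0 -0.02"}}

```text
t: 39.98
eef_pos: [0.5628, -0.1482, 0.1282]
tool_rot: [0.0, 0.902, 0.432, 0.0]
contact_force: [-2.2, 1.7, 3.2]
gripper_width: 0.161
```

```bash
python3 s.py
```

```text
t 39.98 pos [ 0.5628 -0.1482  0.1282] yaw 0.8932 q7 -0.73 F [-2.21  1.71  3.23] M [0.2588 0.3676 0.2583] w 0.161
```

>>> {"op": "drive_tool", "data": {"increments": "0 0 0 -0.02"}}

```text
t: 40.07
eef_pos: [0.5629, -0.1482, 0.1281]
tool_rot: [0.0, 0.906, 0.423, 0.0]
contact_force: [-2.1, 1.4, 3.6]
gripper_width: 0.155
```

```bash
python3 s.py
```

```text
t 40.07 pos [ 0.5629 -0.1482  0.1281] yaw 0.8732 q7 -0.75 F [-2.1   1.39  3.64] M [0.242  0.3979 0.2971] w 0.155
```

>>> {"op": "drive_tool", "data": {"increments": "0 0 0 0;0 0 0 0;0 0 0.012 0;0 0 0.024 0;-0.0091 0.0191 0 -0.12;-0.0091 0.0191 0 -0.12;-0.0091 0.0191 0 -0.12;-0.0091 0.0191 0 -0.12;-0.0091 0.0191 0 -0.12;-0.0091 0.0191 0 -0.12;-0.0091 0.0191 0 -0.12;-0.0091 0.0191 0 -0.12", "grip": 0.45}}

```text
t: 41.07
eef_pos: [0.4899, 0.0052, 0.1646]
tool_rot: [-0.0, 0.999, -0.046, 0.001]
contact_force: [0.2, 0.9, 0.9]
gripper_width: 0.451
```

>>> {"op": "drive_tool", "data": {"increments": "0 0 0 -0.071;0 0 0 -0.071;0 0 0 0;0 0 0 0"}}

```text
t: 41.4
eef_pos: [0.4903, 0.0044, 0.1644]
tool_rot: [-0.0, 0.994, -0.113, 0.001]
contact_force: [-0.2, 0.1, 0.5]
gripper_width: 0.45
```

```bash
python3 s.py
```

```text
t 41.40 pos [0.4903 0.0044 0.1644] yaw -0.2261 q7 -2.02 F [-0.21  0.08  0.51] M [0.0353 0.0126 0.0025] w 0.450
```

>>> {"op": "drive_tool", "data": {"increments": "0 -0.0007 -0.015 0;0 0 -0.015 0;0 0 -0.0075 0;0 0 0 0;0 0 0 0"}}

```text
t: 41.82
eef_pos: [0.4899, 0.0035, 0.1262]
tool_rot: [0.0, 0.994, -0.114, -0.0]
contact_force: [1.1, 0.1, 0.3]
gripper_width: 0.454
```

>>> {"op": "drive_tool", "data": {"increments": "0 0 0 0;0 0 0 0;0 0 0 0;0 0 0 0;0 0 0.0005 0", "grip": 0}}

```text
t: 42.23
eef_pos: [0.4905, 0.0035, 0.1271]
tool_rot: [-0.0, 0.994, -0.114, 0.001]
contact_force: [2.6, -0.6, -4.4]
gripper_width: 0.162
```

```bash
python3 s.py
```

```text
t 42.23 pos [0.4905 0.0035 0.1271] yaw -0.2280 q7 -2.04 F [ 2.56 -0.62 -4.39] M [-0.1768 -0.5182  0.0897] w 0.162
```

>>> {"op": "drive_tool", "data": {"increments": "0 0 0 -0.015"}}

```text
t: 42.32
eef_pos: [0.4905, 0.0035, 0.1271]
tool_rot: [-0.0, 0.993, -0.121, 0.001]
contact_force: [0.4, -0.5, 2.1]
gripper_width: 0.155
```

```bash
python3 s.py
```

```text
t 42.32 pos [0.4905 0.0035 0.1271] yaw -0.2433 q7 -2.05 F [ 0.44 -0.55  2.05] M [-0.3046 -0.2355  0.2815] w 0.155
```

>>> {"op": "drive_tool", "data": {"increments": "0 0 0 -0.01"}}

```text
t: 42.4
eef_pos: [0.4905, 0.0035, 0.127]
tool_rot: [0.0, 0.992, -0.127, 0.001]
contact_force: [1.4, -1.2, 2.6]
gripper_width: 0.161
```

```bash
python3 s.py
```

```text
t 42.40 pos [0.4905 0.0035 0.127 ] yaw -0.2543 q7 -2.06 F [ 1.44 -1.18  2.57] M [-0.3867 -0.2219  0.2535] w 0.161
```

>>> {"op": "drive_tool", "data": {"increments": "0 0 0 -0.01"}}

```text
t: 42.48
eef_pos: [0.4905, 0.0035, 0.127]
tool_rot: [0.0, 0.991, -0.132, 0.001]
contact_force: [1.4, -1.5, 3.7]
gripper_width: 0.161
```

```bash
python3 s.py
```

```text
t 42.48 pos [0.4905 0.0035 0.127 ] yaw -0.2642 q7 -2.07 F [ 1.37 -1.48  3.65] M [-0.3706 -0.3395  0.278 ] w 0.161
```

All four knobs now read 0.27–0.29 N m, a rise of about 0.1. There is time left, so I'll do one more crisscross verification and trim round.

>>> {"op": "drive_tool", "data": {"increments": "0 0 0 0;0 0 0 0;0 0 0.012 0;0 0 0.024 0;0.0141 -0.0048 0 0.12;0.0141 -0.0048 0 0.12;0.0141 -0.0048 0 0.12;0.0141 -0.0048 0 0.12;0.0141 -0.0048 0 0.12;0.0141 -0.0048 0 0.12;0.0141 -0.0048 0 0.12;0.0141 -0.0048 0 0.12", "grip": 0.45}}

```text
t: 43.48
eef_pos: [0.6028, -0.0347, 0.1622]
tool_rot: [-0.001, 0.939, 0.344, -0.001]
contact_force: [0.8, 0.4, -0.4]
gripper_width: 0.45
```

>>> {"op": "drive_tool", "data": {"increments": "0 0 0 0.04;0 0 0 0;0 0 0 0"}}

```text
t: 43.73
eef_pos: [0.602, -0.0345, 0.1621]
tool_rot: [-0.001, 0.933, 0.359, -0.001]
contact_force: [-0.4, -0.7, 0.1]
gripper_width: 0.449
```

```bash
python3 s.py
```

```text
t 43.73 pos [ 0.602  -0.0345  0.1621] yaw 0.7351 q7 -1.07 F [-0.43 -0.69  0.14] M [-0.009   0.0173  0.002 ] w 0.449
```

>>> {"op": "drive_tool", "data": {"increments": "0.0007 0 -0.015 0;0 0 -0.015 0;0 0 -0.0057 0;0 0 0 0;0 0 0 0"}}

```text
t: 44.15
eef_pos: [0.603, -0.0344, 0.127]
tool_rot: [-0.0, 0.933, 0.36, -0.0]
contact_force: [-0.5, 0.8, 0.3]
gripper_width: 0.451
```

>>> {"op": "drive_tool", "data": {"increments": "0 0 0 0;0 0 0 0;0 0 0 0;0 0 0 0;0 0 0.0005 0", "grip": 0}}

```text
t: 44.57
eef_pos: [0.6036, -0.0342, 0.1281]
tool_rot: [-0.0, 0.933, 0.36, 0.0]
contact_force: [-0.8, 1.6, -0.7]
gripper_width: 0.159
```

```bash
python3 s.py
```

```text
t 44.57 pos [ 0.6036 -0.0342  0.1281] yaw 0.7374 q7 -1.09 F [-0.79  1.59 -0.74] M [0.3528 0.0229 0.1845] w 0.159
```

>>> {"op": "drive_tool", "data": {"increments": "0 0 0 -0.015"}}

```text
t: 44.65
eef_pos: [0.6036, -0.0342, 0.128]
tool_rot: [-0.0, 0.936, 0.353, 0.0]
contact_force: [-2.4, 1.7, 4.9]
gripper_width: 0.156
```

```bash
python3 s.py
```

```text
t 44.65 pos [ 0.6036 -0.0342  0.128 ] yaw 0.7222 q7 -1.10 F [-2.41  1.7   4.87] M [0.3484 0.398  0.2493] w 0.156
```

>>> {"op": "drive_tool", "data": {"increments": "0 0 0 -0.01"}}

```text
t: 44.73
eef_pos: [0.6036, -0.0343, 0.128]
tool_rot: [-0.0, 0.937, 0.348, 0.0]
contact_force: [-1.8, 2.1, 5.7]
gripper_width: 0.155
```

```bash
python3 s.py
```

```text
t 44.73 pos [ 0.6036 -0.0343  0.128 ] yaw 0.7111 q7 -1.11 F [-1.78  2.06  5.74] M [0.3881 0.4279 0.2827] w 0.155
```

>>> {"op": "drive_tool", "data": {"increments": "0 0 0 -0.01"}}

```text
t: 44.82
eef_pos: [0.6037, -0.0343, 0.128]
tool_rot: [-0.0, 0.939, 0.343, 0.0]
contact_force: [-1.8, 3.0, 5.2]
gripper_width: 0.158
```

```bash
python3 s.py
```

```text
t 44.82 pos [ 0.6037 -0.0343  0.128 ] yaw 0.7012 q7 -1.12 F [-1.84  2.98  5.17] M [0.4055 0.4162 0.3253] w 0.158
```

>>> {"op": "drive_tool", "data": {"increments": "0 0 0 0;0 0 0 0;0 0 0.012 0;0 0 0.024 0;-0.0193 -0.0095 0 0.12;-0.0193 -0.0095 0 0.12;-0.0193 -0.0095 0 0.12;-0.0193 -0.0095 0 0.12;-0.0193 -0.0095 0 0.12;-0.0193 -0.0095 0 0.12;-0.0193 -0.0095 0 0.12;-0.0193 -0.0095 0 0.12", "grip": 0.45}}

```text
t: 45.82
eef_pos: [0.4483, -0.1116, 0.1642]
tool_rot: [0.001, 0.672, 0.74, -0.0]
contact_force: [0.9, -1.0, 0.3]
gripper_width: 0.447
```

>>> {"op": "drive_tool", "data": {"increments": "0 0 0 0.065;0 0 0 0.064;0 0 0 0;0 0 0 0"}}

```text
t: 46.15
eef_pos: [0.4493, -0.1112, 0.1641]
tool_rot: [0.0, 0.626, 0.78, 0.0]
contact_force: [0.1, -0.7, 0.5]
gripper_width: 0.451
```

```bash
python3 s.py
```

```text
t 46.15 pos [ 0.4493 -0.1112  0.1641] yaw 1.7881 q7 0.09 F [ 0.1  -0.67  0.53] M [ 0.0646 -0.0147  0.048 ] w 0.451
```

>>> {"op": "drive_tool", "data": {"increments": "0 0.0004 -0.015 0;0 0 -0.015 0;0 0 -0.0068 0;0 0 0 0;0 0 0 0"}}

```text
t: 46.57
eef_pos: [0.4491, -0.1101, 0.1268]
tool_rot: [-0.0, 0.625, 0.78, -0.0]
contact_force: [-0.8, 0.3, -1.3]
gripper_width: 0.446
```

>>> {"op": "drive_tool", "data": {"increments": "0 0 0 0;0 0 0 0;0 0 0 0;0 0 0 0;0 0 0.0005 0", "grip": 0}}

```text
t: 46.98
eef_pos: [0.4492, -0.1105, 0.1276]
tool_rot: [0.0, 0.625, 0.78, 0.0]
contact_force: [1.2, -1.0, -5.9]
gripper_width: 0.155
```

```bash
python3 s.py
```

```text
t 46.98 pos [ 0.4492 -0.1105  0.1276] yaw 1.7909 q7 0.03 F [ 1.15 -1.04 -5.91] M [-0.136  -0.3312  0.1625] w 0.155
```

>>> {"op": "drive_tool", "data": {"increments": "0 0 0 -0.015"}}

```text
t: 47.07
eef_pos: [0.4491, -0.1105, 0.1275]
tool_rot: [0.0, 0.631, 0.776, 0.0]
contact_force: [-0.8, -0.0, 1.2]
gripper_width: 0.156
```

```bash
python3 s.py
```

```text
t 47.07 pos [ 0.4491 -0.1105  0.1275] yaw 1.7757 q7 0.02 F [-0.81 -0.03  1.23] M [-0.0494  0.0971  0.2952] w 0.156
```

>>> {"op": "drive_tool", "data": {"increments": "0 0 0 -0.01"}}

```text
t: 47.15
eef_pos: [0.4492, -0.1105, 0.1275]
tool_rot: [0.0, 0.635, 0.772, 0.0]
contact_force: [-1.4, 0.7, 2.6]
gripper_width: 0.159
```

```bash
python3 s.py
```

```text
t 47.15 pos [ 0.4492 -0.1105  0.1275] yaw 1.7647 q7 0.01 F [-1.35  0.72  2.59] M [-0.051   0.208   0.2924] w 0.159
```

>>> {"op": "drive_tool", "data": {"increments": "0 0 0 -0.005"}}

```text
t: 47.23
eef_pos: [0.4491, -0.1105, 0.1275]
tool_rot: [0.0, 0.637, 0.771, -0.0]
contact_force: [-0.6, -0.7, 3.5]
gripper_width: 0.152
```

```bash
python3 s.py
```

```text
t 47.23 pos [ 0.4491 -0.1105  0.1275] yaw 1.7601 q7 0.01 F [-0.58 -0.65  3.47] M [-0.1546  0.3148  0.2544] w 0.152
```

>>> {"op": "drive_tool", "data": {"increments": "0 0 0 0;0 0 0 0;0 0 0.012 0;0 0 0.024 0;0.0189 -0.0063 0 -0.12;0.0189 -0.0063 0 -0.12;0.0189 -0.0063 0 -0.12;0.0189 -0.0063 0 -0.12;0.0189 -0.0063 0 -0.12;0.0189 -0.0063 0 -0.12;0 0 0 -0.12;0 0 0 -0.047", "grip": 0.45}}

```text
t: 48.23
eef_pos: [0.5636, -0.1482, 0.1628]
tool_rot: [-0.0, 0.907, 0.42, 0.0]
contact_force: [-0.2, -0.6, -0.6]
gripper_width: 0.449
```

>>> {"op": "drive_tool", "data": {"increments": "0 0 0 0;0 0 0 0"}}

```text
t: 48.4
eef_pos: [0.5623, -0.148, 0.163]
tool_rot: [-0.0, 0.906, 0.424, -0.0]
contact_force: [0.4, -0.4, 0.4]
gripper_width: 0.449
```

```bash
python3 s.py
```

```text
t 48.40 pos [ 0.5623 -0.148   0.163 ] yaw 0.8757 q7 -0.73 F [ 0.45 -0.35  0.42] M [ 0.0262 -0.0362 -0.0205] w 0.449
```

>>> {"op": "drive_tool", "data": {"increments": "0.0003 0 -0.015 0;0 0 -0.015 0;0 0 -0.006 0;0 0 0 0;0 0 0 0"}}

```text
t: 48.82
eef_pos: [0.5626, -0.1481, 0.1272]
tool_rot: [-0.0, 0.906, 0.423, -0.0]
contact_force: [-0.2, 0.5, -0.1]
gripper_width: 0.448
```

>>> {"op": "drive_tool", "data": {"increments": "0 0 0 0;0 0 0 0;0 0 0 0;0 0 0 0;0 0 0.0005 0", "grip": 0}}

```text
t: 49.23
eef_pos: [0.563, -0.148, 0.1282]
tool_rot: [0.0, 0.906, 0.423, 0.0]
contact_force: [0.6, 0.7, -1.6]
gripper_width: 0.153
```

```bash
python3 s.py
```

```text
t 49.23 pos [ 0.563  -0.148   0.1282] yaw 0.8744 q7 -0.75 F [ 0.56  0.7  -1.6 ] M [ 0.061  -0.1173  0.1266] w 0.153
```

>>> {"op": "drive_tool", "data": {"increments": "0 0 0 -0.013"}}

```text
t: 49.32
eef_pos: [0.563, -0.148, 0.1282]
tool_rot: [0.0, 0.909, 0.417, 0.0]
contact_force: [-1.1, 0.7, 4.1]
gripper_width: 0.153
```

```bash
python3 s.py
```

```text
t 49.32 pos [ 0.563  -0.148   0.1282] yaw 0.8611 q7 -0.76 F [-1.12  0.7   4.06] M [0.1196 0.1881 0.2488] w 0.153
```

>>> {"op": "drive_tool", "data": {"increments": "0 0 0 -0.008"}}

```text
t: 49.4
eef_pos: [0.563, -0.148, 0.1282]
tool_rot: [0.0, 0.911, 0.413, 0.0]
contact_force: [-0.5, 0.9, 4.3]
gripper_width: 0.156
```

```bash
python3 s.py
```

```text
t 49.40 pos [ 0.563  -0.148   0.1282] yaw 0.8522 q7 -0.77 F [-0.46  0.9   4.32] M [0.1607 0.2033 0.2416] w 0.156
```

>>> {"op": "drive_tool", "data": {"increments": "0 0 0 -0.005"}}

```text
t: 49.48
eef_pos: [0.563, -0.1481, 0.1282]
tool_rot: [0.0, 0.912, 0.411, 0.0]
contact_force: [-2.4, 1.2, 5.5]
gripper_width: 0.154
```

```bash
python3 s.py
```

```text
t 49.48 pos [ 0.563  -0.1481  0.1282] yaw 0.8473 q7 -0.78 F [-2.44  1.18  5.49] M [0.1621 0.2602 0.2578] w 0.154
```

>>> {"op": "drive_tool", "data": {"increments": "0 0 0 -0.02"}}

```text
t: 49.57
eef_pos: [0.563, -0.148, 0.1281]
tool_rot: [0.0, 0.916, 0.402, 0.0]
contact_force: [-1.5, 0.3, 4.1]
gripper_width: 0.153
```

```bash
python3 s.py
```

```text
t 49.57 pos [ 0.563  -0.148   0.1281] yaw 0.8276 q7 -0.79 F [-1.55  0.32  4.11] M [0.141  0.279  0.2881] w 0.153
```

>>> {"op": "drive_tool", "data": {"increments": "0 0 0 -0.015"}}

```text
t: 49.65
eef_pos: [0.5631, -0.1481, 0.1281]
tool_rot: [0.0, 0.919, 0.395, 0.0]
contact_force: [-1.9, 1.3, 4.9]
gripper_width: 0.157
```

```bash
python3 s.py
```

```text
t 49.65 pos [ 0.5631 -0.1481  0.1281] yaw 0.8120 q7 -0.81 F [-1.89  1.29  4.86] M [0.1218 0.1743 0.3341] w 0.157
```

>>> {"op": "drive_tool", "data": {"increments": "0 0 0 0;0 0 0 0;0 0 0.012 0;0 0 0.024 0;-0.0091 0.019 0 -0.12;-0.0091 0.019 0 -0.12;-0.0091 0.019 0 -0.12;-0.0091 0.019 0 -0.12;-0.0091 0.019 0 -0.12;-0.0091 0.019 0 -0.12;-0.0091 0.019 0 -0.12;-0.0091 0.019 0 -0.12", "grip": 0.45}}

```text
t: 50.65
eef_pos: [0.4896, 0.0046, 0.1645]
tool_rot: [-0.0, 0.997, -0.077, 0.0]
contact_force: [-0.0, 0.3, -0.1]
gripper_width: 0.45
```

>>> {"op": "drive_tool", "data": {"increments": "0 0 0 -0.058;0 0 0 -0.058;0 0 0 0;0 0 0 0"}}

```text
t: 50.98
eef_pos: [0.4902, 0.0038, 0.1643]
tool_rot: [-0.0, 0.991, -0.13, 0.0]
contact_force: [0.8, -0.2, -0.4]
gripper_width: 0.45
```

```bash
python3 s.py
```

```text
t 50.98 pos [0.4902 0.0038 0.1643] yaw -0.2615 q7 -2.05 F [ 0.81 -0.19 -0.37] M [-0.0445 -0.0074 -0.0128] w 0.450
```

>>> {"op": "drive_tool", "data": {"increments": "0 0 -0.015 0;0 0 -0.015 0;0 0 -0.0075 0;0 0 0 0;0 0 0 0"}}

```text
t: 51.4
eef_pos: [0.4899, 0.0036, 0.1262]
tool_rot: [0.0, 0.991, -0.131, -0.0]
contact_force: [-0.0, -0.4, -0.3]
gripper_width: 0.448
```

>>> {"op": "drive_tool", "data": {"increments": "0 0 0 0;0 0 0 0;0 0 0 0;0 0 0 0;0 0 0.0005 0", "grip": 0}}

```text
t: 51.82
eef_pos: [0.4904, 0.0035, 0.1271]
tool_rot: [0.0, 0.991, -0.131, 0.001]
contact_force: [2.4, -0.8, -4.4]
gripper_width: 0.156
```

```bash
python3 s.py
```

```text
t 51.82 pos [0.4904 0.0035 0.1271] yaw -0.2631 q7 -2.07 F [ 2.39 -0.85 -4.38] M [-0.3562 -0.4871  0.1733] w 0.156
```

>>> {"op": "drive_tool", "data": {"increments": "0 0 0 -0.015"}}

```text
t: 51.9
eef_pos: [0.4904, 0.0035, 0.1271]
tool_rot: [0.0, 0.99, -0.139, 0.001]
contact_force: [0.4, -3.1, 1.4]
gripper_width: 0.158
```

```bash
python3 s.py
```

```text
t 51.90 pos [0.4904 0.0035 0.1271] yaw -0.2783 q7 -2.08 F [ 0.36 -3.08  1.4 ] M [-0.4766 -0.1645  0.2762] w 0.158
```

>>> {"op": "drive_tool", "data": {"increments": "0 0 0 -0.008"}}

```text
t: 51.98
eef_pos: [0.4904, 0.0035, 0.1271]
tool_rot: [0.0, 0.99, -0.143, 0.001]
contact_force: [0.9, -2.5, 3.1]
gripper_width: 0.156
```

```bash
python3 s.py
```

```text
t 51.98 pos [0.4904 0.0035 0.1271] yaw -0.2875 q7 -2.09 F [ 0.85 -2.47  3.07] M [-0.55   -0.1784  0.2951] w 0.156
```

>>> {"op": "drive_tool", "data": {"increments": "0 0 0 -0.008"}}

```text
t: 52.07
eef_pos: [0.4904, 0.0035, 0.127]
tool_rot: [0.0, 0.989, -0.147, 0.0]
contact_force: [0.5, -3.9, 2.3]
gripper_width: 0.161
```

```bash
python3 s.py
```

```text
t 52.07 pos [0.4904 0.0035 0.127 ] yaw -0.2952 q7 -2.10 F [ 0.54 -3.91  2.33] M [-0.6992 -0.2082  0.2986] w 0.161
```

All four knobs read 0.28–0.31 N m in the last passes, about 0.11–0.13 above free turning. I release and retreat.

>>> {"op": "drive_tool", "data": {"increments": "0 0 0 0;0 0 0 0;0 0 0 0;0 0 0.012 0;0 0 0.025 0;-0.01 0 0.03 0;-0.01 0 0.03 0;0 0 0.03 0;0 0 0.03 0;0 0 0 0;0 0 0 0", "grip": 0.5}}

```text
t: 52.98
eef_pos: [0.4707, 0.0043, 0.2852]
tool_rot: [-0.001, 0.989, -0.146, 0.002]
contact_force: [0.4, -1.6, -0.2]
gripper_width: 0.501
```

```bash
python3 - <<'E'
from h import *
import cv2
st()
im=bot.read_camera("scene"); cv2.imwrite("pics/s2.png",cv2.resize(im[190:260,250:350,::-1],(800,560),interpolation=cv2.INTER_CUBIC))
im=bot.read_camera("wrist"); cv2.imwrite("pics/w9.png",im[:,:,::-1])
E
```

```text
t 52.98 pos [0.4707 0.0043 0.2852] yaw -0.2940 q7 -2.03 F [ 0.36 -1.56 -0.2 ] M [-0.0019  0.0079 -0.0637] w 0.501
```

View pics/s2.png

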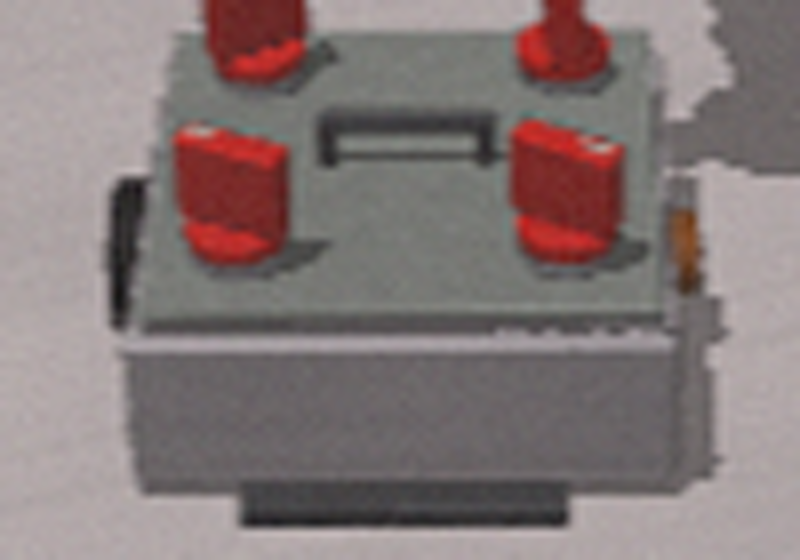

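View pics/w9.png

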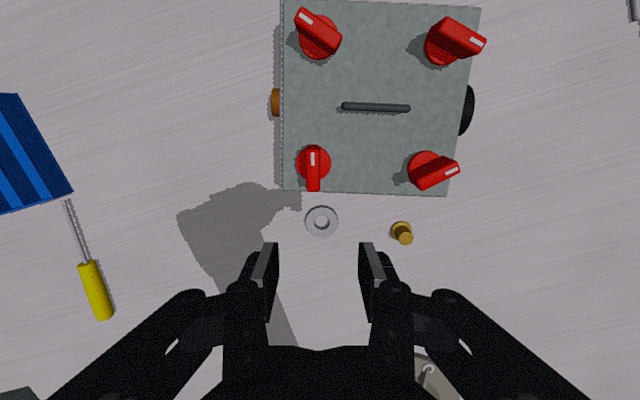

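The cover sits level and down: in the scene crop its front edge runs parallel to the housing rim, v≈318 against 340. In the wrist view the bearing (321,221), bush (401,232), screwdriver and tray stand where they were, and the gripper is clear. I hand in.

```bash
python3 -c "
from station import bot
print(bot.hand_in())"
```

```text
the job is handed in; nothing more can be done
None
```

I screwed the cover down and handed the job in at about 53 s of the 72 s allowed. By torque, all four knobs came out snug.

- **Order and rounds:** I turned the knobs in the crisscross order 3, 1, 4, 2. There were two free rounds of 0.4 and 0.36 rad, one round onto the gasket, and two small trim rounds. Each knob ended about 1.0 to 1.1 rad clockwise. Neighbouring corners were never more than about 1 mm apart by turn count, well inside the lean limit.
- **Snugness:** The last torque readings were about 0.28 to 0.31 N m on each knob, against 0.16 to 0.20 turning freely. That is a rise of about 0.09 to 0.14 N m, or a press of very roughly 35 to 55 N. The crush limit is 0.22 N m more.
- **Uncertain:** Torque readings scattered by about ±0.03 N m, so the press figures are rough. Knob 2 is the least certain: its free-turning torque was unclear (about 0.18 to 0.22 N m), and some of its readings were taken with about 6 N of side force. Knobs 3, 1 and 4 were not felt again after their neighbours' last small trims.
- **Final look:** The cover edge is parallel to the housing rim. The bearing, bush, screwdriver and tray look undisturbed. The wrench and lens were outside the final views, but the arm did not go near them. The gripper was clear of everything.

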